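# Fill the empty cells of a bench shaker and close its retaining bar

### The job

Swing the shaker's retaining bar fully open to the rear, set the two spare white bottles with orange caps upright in the two empty cells, fully down, and then swing the bar back shut over the full row. Set the bottles down rather than dropping them, keep them upright, leave the bottles that are already loaded in their cells, and do not disturb the brown bottle or the flask.

Things in the scene. Friction and masses are not known exactly. Their poses are not given: they have to be found in the camera images.
- shaker: low grey bench shaker, 150 x 356 mm, fixed to the bench, carrying a row of five open square cells in yellow plastic along its y axis. Origin: centre of its underside; x points from front panel to rear (away from the robot), y along the row, z up. The cell walls end 90 mm above the bench. The cells are 58 mm wide inside, 66 mm apart, 30 mm deep, walls 6 to 8 mm thick.
- bail (a joint): the shaker's steel retaining bar (bail), hinged along the shaker's y axis at its rear edge. 0 = closed: its 10 mm crossbar passes 15 mm above the bottle caps and bars the cells. It swings up and over to the rear; 1.3 rad = fully open, at its stop. Top dead centre is near 0.51 rad: its weight shuts it before that and keeps it open beyond. Turns easily (0.16 kg, no spring or latch).
- bail_handle (a point): middle of the bail's blue round grip, a bar 14 mm in diameter and 108 mm long parallel to the shaker's y axis, 153 mm from the hinge line, 40 mm beyond the crossbar; 8 mm rods near its ends carry it. With the bail closed it lies 20 mm before (-x) the row of cells and 223 mm above the bench; fully open it lies about 163 mm behind (+x) the row and 198 mm above the bench.
- bail_hinge (a point): point on the bail's hinge line, above the middle of the shaker's rear edge: 55 mm behind (+x in the shaker's frame) the row of cells and 90 mm above the bench. The hinge line runs along the shaker's y axis.
- cell_1 (a point): centre of the floor of cell 1 of the shaker's row (1 at the -y end, 5 at the +y end), 60 mm above the bench. A bottle that stands in the cell has its origin here, to within a few mm. Two of the five cells are empty at the start; which two varies.
- cell_2 (a point): centre of the floor of cell 2 of the shaker's row (1 at the -y end, 5 at the +y end), 60 mm above the bench. A bottle that stands in the cell has its origin here, to within a few mm. Two of the five cells are empty at the start; which two varies.
- cell_3 (a point): centre of the floor of cell 3 of the shaker's row (1 at the -y end, 5 at the +y end), 60 mm above the bench. A bottle that stands in the cell has its origin here, to within a few mm. Two of the five cells are empty at the start; which two varies.
- cell_4 (a point): centre of the floor of cell 4 of the shaker's row (1 at the -y end, 5 at the +y end), 60 mm above the bench. A bottle that stands in the cell has its origin here, to within a few mm. Two of the five cells are empty at the start; which two varies.
- cell_5 (a point): centre of the floor of cell 5 of the shaker's row (1 at the -y end, 5 at the +y end), 60 mm above the bench. A bottle that stands in the cell has its origin here, to within a few mm. Two of the five cells are empty at the start; which two varies.
- loaded_1: round white plastic bottle, 50 mm diameter, 108 mm tall overall: straight sides to 58 mm, a sloping shoulder to 76 mm, then an orange screw cap 36 mm in diameter from 80 to 108 mm height (grip the cap; it does not turn). Between 0.12 and 0.26 kg. Origin: centre of its underside, z up. Stands in one of the shaker's cells from the start.
- loaded_2: round white plastic bottle, 50 mm diameter, 108 mm tall overall: straight sides to 58 mm, a sloping shoulder to 76 mm, then an orange screw cap 36 mm in diameter from 80 to 108 mm height (grip the cap; it does not turn). Between 0.12 and 0.26 kg. Origin: centre of its underside, z up. Stands in one of the shaker's cells from the start.
- loaded_3: round white plastic bottle, 50 mm diameter, 108 mm tall overall: straight sides to 58 mm, a sloping shoulder to 76 mm, then an orange screw cap 36 mm in diameter from 80 to 108 mm height (grip the cap; it does not turn). Between 0.12 and 0.26 kg. Origin: centre of its underside, z up. Stands in one of the shaker's cells from the start.
- spare_1: round white plastic bottle, 50 mm diameter, 108 mm tall overall: straight sides to 58 mm, a sloping shoulder to 76 mm, then an orange screw cap 36 mm in diameter from 80 to 108 mm height (grip the cap; it does not turn). Between 0.12 and 0.26 kg. Origin: centre of its underside, z up. A spare, standing on the bench to the left or right of the shaker at the start.
- spare_2: round white plastic bottle, 50 mm diameter, 108 mm tall overall: straight sides to 58 mm, a sloping shoulder to 76 mm, then an orange screw cap 36 mm in diameter from 80 to 108 mm height (grip the cap; it does not turn). Between 0.12 and 0.26 kg. Origin: centre of its underside, z up. A spare, standing on the bench to the left or right of the shaker at the start.
- amber_bottle: bystander: bottle of the same shape and size but brown with a black cap, standing on the bench beside the shaker. Origin: centre of its underside.
- flask: bystander: green-tinted conical flask with a black stopper, 64 mm diameter, 108 mm tall, standing on the bench beside the shaker. Origin: centre of its underside.
Things that resemble listed ones, but are neither listed nor needed, are in the scene too. Leave any yellow look-alike of the spare_2 alone.

How it is judged:
By the outcome, as a careful person would: the job done as asked, in the order asked, and still so for the second after the job is handed in, with the robot touching nothing.
It also fails if it takes over 72 s, if anything falls off the work surface, if the arm or the gripper's body presses on something with over 40 N, if the wrist force passes 120 N, or if a joint passes its speed limit or range.

### The arm

A 6-joint arm with a two-finger parallel gripper is mounted at the origin on the work surface. World frame = base frame: x ahead of the robot, y to its left, z up, the work surface at z = 0. Lengths are in mm, angles in rad, forces in N, time in s.
With the tool pointing down it reaches from about 275 to 750 mm from the base axis. Payload 10.2 kg.
Tool frame: the origin (TCP) lies midway between the tips of the shut fingers; the grasp point (between the pads) lies 19 mm behind it; x points along the fingers, y is the direction in which the jaws open and shut, and the axes are right-handed (so a half turn about x gives the same grasp; the last joint's range is limited). The gripper opens to 85 mm and grips with 20 to 120 N. Pads are 22 mm wide; open, the fingers measure 114 mm over their backs; the gripper's body (76 mm by 85 mm) begins 54 mm behind the grasp point. The pads swing forward as they close: fully open they stand 13 mm farther back than shut.
Start: joints at [-1.534, 0.313, 1.498, -0, 1.331, -0.223], TCP at [134.852, -507.391, 231.294] pointing down, gripper open.
Joint ranges: [-2.94, 2.94], [-0.97, 2.17], [0.19, 2.56], [-1.23, 4.37], [0.02, 3.11], [-2.88, 2.88]. Speed limits (rad/s): [2.39, 2.39, 3.01, 3.14, 3.14, 3.14].

### API

Orientations are given as a unit quaternion [w, x, y, z].
In Python, from rig import ctrl gives the robot as it stands.
- The arm moves only by the tool arm_command, never from a script. Its argument "plan" is a list of rows, each a list of 5 numbers: the shift along the tool's x, y, z in m, then the turn about the tool's x in rad, then the opening, from 0 (shut) to 1 (fully open). A call has 1 to 12 rows; each row shifts and turns the commanded pose from where the row before left it, along the tool's axes as they then stand; what a row does not reach is not made up. A row lasts 1/8 s, in which the tool goes at most 62.5 mm and 10.7 degrees, less where a joint would pass 70% of its speed; a pose out of reach is approached as far as the arm can. A call with a gripper value outside its range is refused whole. The fingers move at their own pace and stop on an object; "squeeze" is the grip in N (left out, the last holds). Time passes only in rows, so rows that do not move let the fingers close. It gives the time, the measured TCP pose, the force and the opening at its end, in the units of the state.
- ctrl.sense(): the state, without advancing time (a new reading comes with each control period).
- ctrl.capture(name): name is "scene" or "top" or "wrist"; returns a dict with "color" (384x512x3 uint8, red, green, blue), "fx", "fy", "cx", "cy" (pixels), "xyz" and "orientation" of the camera in the world; the wrist camera has in their place "hand_eye" (4x4, takes a point from camera to tool coordinates, whose origin is the TCP and whose axes are the tool frame's). Camera axes: x right, y up, looking along -z (the intrinsics and any distortion apply to the point x, -y, -z); pixel columns grow to the right and rows downward; lengths in mm; the calibration is good to about 2 mm. A picture is of the moment at which its call begins: read the wrist's pose just before it. There is no depth.
- ctrl.finish_job(): hands the job in, once; it reports no verdict.
Trained networks look in the newest picture that a camera, given by its name, has taken for a name from the list of things; names that differ only in an ending like _2 or _b are one class to them, and where a whole thing is asked for, a point or a joint stands for the part that bears it (a point fixed in the world has none). Each returns a list of dicts, best first, with "score" (0 to 1); they miss things now and then, are a little off and sometimes report something else, mostly with a low value. They report only what shows in the picture. A call takes as long as a camera call. They do not tell look-alikes from the thing itself.
- ctrl.spot_in(camera, query): "uv" ([column, row] in pixels, amid what is visible of it).
- ctrl.regions_of(camera, query): "mask" (384x512 bool, what is visible of it) and "uv" ([column, row] in pixels, amid what is visible of it).
- ctrl.place_of(camera, query): "uv" ([column, row] in pixels: a listed point, or the origin of a listed thing).
The state is a dict: "time_s": time; "joints": joint angles; "dq": joint speeds; "tau": joint torques, N m; "eef_pos": TCP position; "ee_rot": TCP orientation; "force": force on the tool from outside, world axes, zero at the start; "wrist_torque": the same for the moment, N m; "grip_width": opening from 0.0 (shut) to 1.0 (fully open).
Only numpy, scipy, OpenCV 4.12 (cv2) and the standard library are available. Lean on these libraries where they do the work, as an engineer would, in place of code of your own. Each camera call takes 0.05 s, during which the arm holds its last target.

## Working session

There is one attempt and no reset: what is moved stays moved. The work goes in short steps, Python scripts to look and compute and a tool call to move; the robot and the scene stay as the last step left them, time stands still between calls to the robot, and variables do not carry over. Pictures are saved under pics/ and viewed, and the job is handed in when it is done.

Besides the shell and the picture viewer there is one more tool, called after "Request:" in YAML: its name, and indented under it one key for each argument. arm_command: Moves the arm, as the interface text tells. Its arguments: {"type":"object","properties":{"plan":{"type":"array"},"squeeze":{"type":"number"}},"required":["plan"]}

```bash
ls; mkdir -p pics; python3 - <<'E'
from rig import ctrl
import cv2,json
for n in ["scene","top","wrist"]:
    c=ctrl.capture(n)
    cv2.imwrite(f"pics/{n}0.png",c["color"][:,:,::-1])
    print(n,{k:v for k,v in c.items() if k!="color"})
print(ctrl.sense())
E
```

```text
pics
scene {'fx': 366.80751490520987, 'fy': 366.80751490520987, 'cx': 257.562583749127, 'cy': 188.78987637363738, 'xyz': array([1198.03358503, -573.68442165,  782.75203159]), 'orientation': array([0.79853882, 0.43131666, 0.1995665 , 0.3694251 ])}
top {'fx': 425.00561027735074, 'fy': 425.00561027735074, 'cx': 252.824675289359, 'cy': 189.91915733861947, 'xyz': array([ 237.13699317,   12.70137984, 1462.25272061]), 'orientation': array([-0.69726392, -0.06853164,  0.06485034,  0.71057785])}
wrist {'fx': 273.9836341768361, 'fy': 273.9836341768361, 'cx': 257.83427409320814, 'cy': 191.47280361304016, 'hand_eye': array([[ 3.51180472e-04,  2.72756687e-01, -9.62082983e-01,
        -1.43264482e+02],
       [ 9.99999441e-01,  8.63686646e-04,  6.09881470e-04,
         1.19719486e+00],
       [ 9.97287474e-04, -9.62082659e-01, -2.72756231e-01,
        -6.93397093e+01],
       [ 0.00000000e+00,  0.00000000e+00,  0.00000000e+00,
         1.00000000e+00]])}
{'time_s': 0.15, 'joints': array([-1.53439506e+00,  3.13299784e-01,  1.49823098e+00,  1.22357367e-05,
        1.33097286e+00, -2.23393103e-01]), 'dq': array([-0.00141686, -0.00057241, -0.00199568, -0.00125229,  0.00128039,
       -0.00015525]), 'tau': array([ 2.56065243e-03, -4.12367141e+01, -2.59795028e+01, -8.51001573e-05,
        3.22388361e-03,  1.15650209e-05]), 'eef_pos': array([ 134.85114664, -507.20362927,  230.88952414]), 'ee_rot': array([ 0.09127179,  0.70118387,  0.09191234, -0.70111537]), 'force': array([-1.09827592,  0.16928329,  0.37360759]), 'wrist_torque': array([-0.00389836,  0.06343882, -0.01923651]), 'grip_width': 1.0012019792086657}
```

View pics/scene0.png

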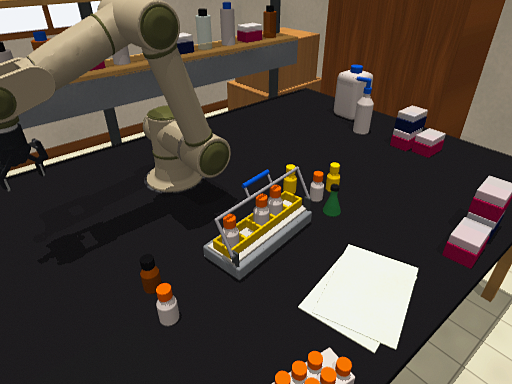

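View pics/top0.png

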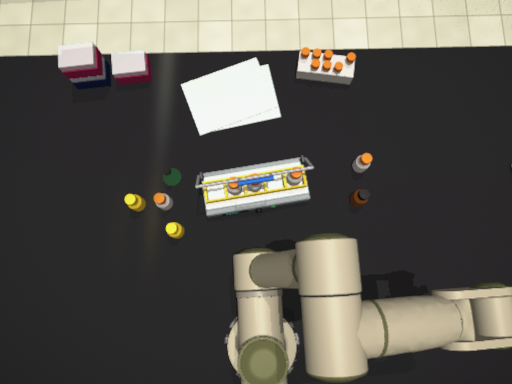

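```bash
cat > h.py <<'E'
import numpy as np
from scipy.spatial.transform import Rotation as R
def rot(q): return R.from_quat([q[1],q[2],q[3],q[0]]).as_matrix()
def ray(c,uv,pose=None):
    d=np.array([(uv[0]-c['cx'])/c['fx'],-(uv[1]-c['cy'])/c['fy'],-1.])
    if 'hand_eye' in c:
        p,q=pose; T=c['hand_eye']; M=rot(q)
        return M@T[:3,3]+p, M@T[:3,:3]@d
    return np.array(c['xyz']), rot(c['orientation'])@d
def atz(c,uv,z,pose=None):
    o,d=ray(c,uv,pose); return o+d*(z-o[2])/d[2]
def proj(c,P,pose=None):
    if 'hand_eye' in c:
        p,q=pose; T=c['hand_eye']; M=rot(q)
        o=M@T[:3,3]+p; A=M@T[:3,:3]
    else: o=np.array(c['xyz']);A=rot(c['orientation'])
    x=A.T@(np.asarray(P)-o)
    return np.array([c['cx']+c['fx']*x[0]/-x[2], c['cy']-c['fy']*x[1]/-x[2]])
def tri(rays):
    A=np.zeros((3,3));b=np.zeros(3)
    for o,d in rays:
        d=d/np.linalg.norm(d);P=np.eye(3)-np.outer(d,d);A+=P;b+=P@o
    x=np.linalg.solve(A,b)
    return x,[np.linalg.norm((np.eye(3)-np.outer(d,d)/(d@d))@(x-o)) for o,d in rays]
E
python3 - <<'E'
from rig import ctrl
from h import *
np.set_printoptions(precision=1,suppress=True)
Z=dict(cell_1=60,bail_hinge=90,bail_handle=223,spare_1=0,loaded_1=60,amber_bottle=0,flask=0,shaker=0)
for cam in ["top","scene"]:
    c=ctrl.capture(cam)
    for q in ["shaker","bail_handle","bail_hinge","cell_1","cell_2","cell_3","cell_4","cell_5","spare_1","loaded_1","amber_bottle","flask"]:
        z=Z.get(q,60)
        for r in ctrl.place_of(cam,q)[:8]:
            if r['score']>.2: print(cam,q,round(r['score'],2),np.array(r['uv']),atz(c,r['uv'],z))
E
```

```text
top shaker 0.71 [252.9 189.6] [517.9  17.5   0. ]
top bail_handle 0.76 [254.9 180.8] [501.7  10.3 223. ]
top bail_hinge 0.3 [270.8 179.8] [532.4 -42.5  90. ]
top cell_1 0.96 [213.3 193.4] [496.  150.4  60. ]
top cell_1 0.81 [272.8 180.2] [537.3 -50.4  60. ]
top cell_1 0.74 [255.7 183.9] [525.7   7.5  60. ]
top cell_1 0.72 [294.7 177.8] [ 544.2 -124.5   60. ]
top cell_1 0.62 [236.5 186.9] [516.7  72.3  60. ]
top cell_2 0.96 [213.3 193.4] [496.  150.4  60. ]
top cell_2 0.81 [272.8 180.2] [537.3 -50.4  60. ]
top cell_2 0.74 [255.7 183.9] [525.7   7.5  60. ]
top cell_2 0.72 [294.7 177.8] [ 544.2 -124.5   60. ]
top cell_2 0.62 [236.5 186.9] [516.7  72.3  60. ]
top cell_3 0.96 [213.3 193.4] [496.  150.4  60. ]
top cell_3 0.81 [272.8 180.2] [537.3 -50.4  60. ]
top cell_3 0.74 [255.7 183.9] [525.7   7.5  60. ]
top cell_3 0.72 [294.7 177.8] [ 544.2 -124.5   60. ]
top cell_3 0.62 [236.5 186.9] [516.7  72.3  60. ]
top cell_4 0.96 [213.3 193.4] [496.  150.4  60. ]
top cell_4 0.81 [272.8 180.2] [537.3 -50.4  60. ]
top cell_4 0.74 [255.7 183.9] [525.7   7.5  60. ]
top cell_4 0.72 [294.7 177.8] [ 5
[... 2270 characters left out ...]
ne spare_1 0.71 [165.8 315.4] [ 585.3 -360.3    0. ]
scene spare_1 0.7 [331.1 185.1] [456. 438.   0.]
scene spare_1 0.6 [317.5 197.7] [480.2 331.2   0. ]
scene spare_1 0.55 [286.1 189.5] [363.6 280.4   0. ]
scene loaded_1 0.62 [261.8 225. ] [523.6  16.5  60. ]
scene loaded_1 0.6 [276.1 215.6] [517.1  83.3  60. ]
scene loaded_1 0.57 [226.1 245.4] [ 527.5 -124.2   60. ]
scene amber_bottle 0.92 [151.  287.5] [ 476.3 -346.5    0. ]
scene amber_bottle 0.55 [260.9 225.5] [467.7  61.5   0. ]
scene amber_bottle 0.43 [253.8 175.4] [201.3 252.6   0. ]
scene flask 0.69 [331.7 210.3] [566.3 310.4   0. ]
scene flask 0.49 [263.5 222.3] [460.3  79.5   0. ]
scene flask 0.35 [260.1 224.1] [460.2  64.3   0. ]
```

The scene picture shows the shaker at about (258,235). Cells 2 and 5 look empty, and the bail is closed with its blue grip at (255,178).

Orange-capped candidates in the top picture:
- **(165,201):** white bottle on the left, a likely spare.
- **(362,163):** white bottle on the right, a likely spare.
- **(135,202) and (175,230):** yellow look-alikes.
- **(360,197):** the brown bottle.
- **(235,186), (255,183), (294,177):** the loaded bottles.
- **(327,62):** caps in a distant box.

I'll check my choice in a close crop and fit the shaker's pose.

```bash
python3 - <<'E'
from rig import ctrl
from h import *
import cv2
from scipy.optimize import least_squares
np.set_printoptions(precision=2,suppress=True)
C={n:ctrl.capture(n) for n in("top","scene")}
obs=[]
rough=lambda i:np.array([520-0.14*66*(i-3),12+66*(i-3)])
for cam in C:
    for r in ctrl.place_of(cam,"cell_1"):
        P=atz(C[cam],r['uv'],60)
        i=min(range(1,6),key=lambda i:np.hypot(*(rough(i)-P[:2])))
        if np.hypot(*(rough(i)-P[:2]))<25: obs.append((cam,[0,66*(i-3),60],r['uv']))
    for q,l in(("bail_handle",[-20,0,223]),("shaker",[0,0,0])):
        r=ctrl.place_of(cam,q)[0]; 
        if q!="shaker": obs.append((cam,l,r['uv']))
def W(p,l):
    c,s=np.cos(p[2]),np.sin(p[2]);return np.array([p[0]+c*l[0]-s*l[1],p[1]+s*l[0]+c*l[1],l[2]])
f=lambda p:np.concatenate([proj(C[a],W(p,l))-u for a,l,u in obs])
s=least_squares(f,[516,12,.14],x_scale=[10,10,.1],loss='soft_l1');print("row centre",s.x);print(f(s.x).reshape(-1,2))
# line overlays
for n in C:
    im=C[n]["color"][:,:,::-1].copy();k=4
    x0,y0=(110,140) if n=="top" else (140,150)
    x1,y1=(310,265) if n=="top" else (340,290)
    cr=cv2.resize(im[y0:y1,x0:x1],None,fx=k,fy=k,interpolation=cv2.INTER_CUBIC)
    def pt(l): return tuple(int(v) for v in ((proj(C[n],W(s.x,l))-[x0,y0]+.5)*k))
    for i in range(1,6):
        y=66*(i-3)
        pp=[pt([a,y+b,90]) for a,b in((-29,-29),(29,-29),(29,29),(-29,29))]
        cv2.polylines(cr,[np.array(pp)],True,(255,255,0),1)
    cv2.circle(cr,pt([-20,0,223]),5,(0,0,255),1)
    cv2.imwrite(f"pics/crop_{n}.png",cr)
st=ctrl.sense();print(rot(st['ee_rot']))
# spares by triangulation of base origin
im=C["top"]["color"][:,:,::-1]
cv2.imwrite("pics/cr_r.png",cv2.resize(im[145:225,330:400],None,fx=6,fy=6,interpolation=cv2.INTER_CUBIC))
E
```

```text
row centre [520.41  11.22   0.13]
[[ 0.03  0.41]
 [ 0.99  0.16]
 [-0.19 -0.99]
 [-2.81  1.34]
 [-0.77  5.77]
 [ 0.3   1.15]
 [ 1.85  0.21]
 [ 0.66 -0.5 ]
 [-1.46  1.88]
 [-0.55  0.51]
 [ 2.13  2.53]
 [ 0.2   0.39]
 [-0.2   3.38]]
[[-0.    0.26 -0.97]
 [ 0.   -0.97 -0.26]
 [-1.   -0.   -0.  ]]
```

View pics/crop_top.png

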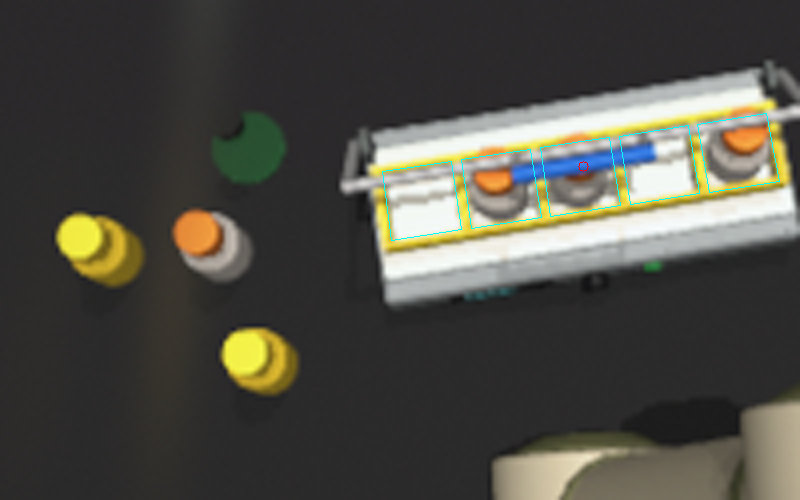

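View pics/crop_scene.png

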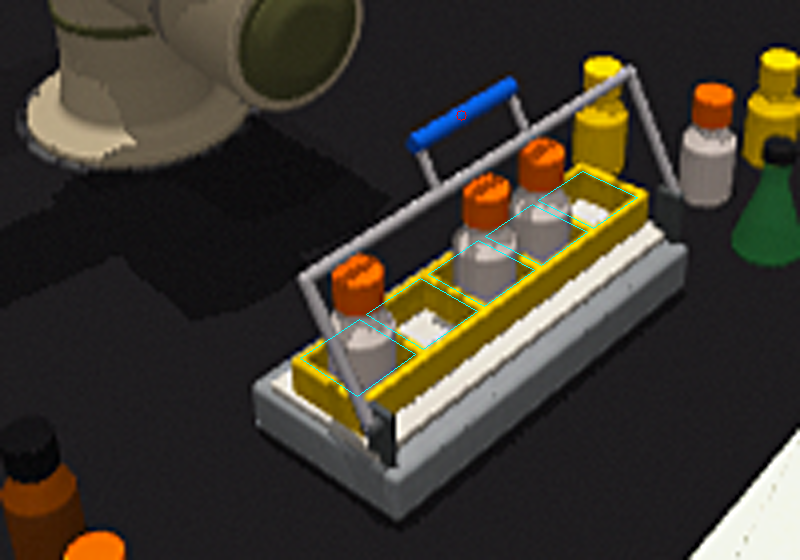

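View pics/cr_r.png

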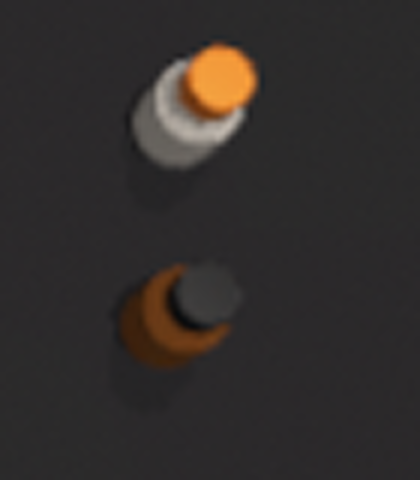

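Request:
arm_command:
  plan:
    - [-0.02, 0, 0, -0.18, 1]
    - [-0.02, 0, 0, -0.18, 1]
    - [-0.02, 0, 0, -0.18, 1]
    - [-0.02, 0, 0, -0.18, 1]
    - [-0.02, 0, 0, -0.18, 1]
    - [-0.02, 0, 0, -0.18, 1]
    - [0, 0, 0, -0.18, 1]
    - [0, 0, 0, -0.18, 1]
    - [0, 0, 0, 0, 1]
  squeeze: 30

```text
time_s: 2.98
eef_pos: [134.9, -507.4, 351.2]
ee_rot: [0.531, 0.467, 0.531, -0.467]
force: [1.0, -0.6, -0.3]
grip_width: 1.003
```

```bash
cat >> h.py <<'E'
def go(st,P,yaw):
    "shift in tool axes (mm) and turn to reach TCP P with tool-y yaw"
    M=rot(st['ee_rot']); a=np.arctan2(M[1,1],M[0,1])
    t=-((yaw-a+np.pi)%(2*np.pi)-np.pi)
    return M.T@(np.asarray(P)-st['eef_pos']),t
E
python3 - <<'E'
from rig import ctrl
from h import *
st=ctrl.sense();print(st['eef_pos'],go(st,[500,9,350],.13),rot(st['ee_rot']).round(3),st['joints'].round(3))
E
```

```text
[ 134.85280987 -507.37854035  351.24818139] (array([   1.29392924,  427.7979778 , -465.79828392]), np.float64(-0.002597255934116749)) [[-0.     0.992  0.127]
 [ 0.     0.127 -0.992]
 [-1.    -0.    -0.   ]] [-1.534  0.26   1.26  -0.     1.621 -1.662]
```

Request:
arm_command:
  plan:
    - [0, 0.036, -0.039, 0, 1]
    - [0, 0.036, -0.039, 0, 1]
    - [0, 0.036, -0.039, 0, 1]
    - [0, 0.036, -0.039, 0, 1]
    - [0, 0.036, -0.039, 0, 1]
    - [0, 0.036, -0.039, 0, 1]
    - [0, 0.036, -0.039, 0, 1]
    - [0, 0.036, -0.039, 0, 1]
    - [0, 0.036, -0.039, 0, 1]
    - [0, 0.036, -0.039, 0, 1]
    - [0, 0.036, -0.039, 0, 1]
    - [0, 0.032, -0.037, 0, 1]

```text
time_s: 4.47
eef_pos: [500.2, 11.5, 351.3]
ee_rot: [0.53, 0.468, 0.53, -0.468]
force: [0.4, -0.2, 0.3]
grip_width: 0.998
```

```bash
python3 - <<'E'
from rig import ctrl
from h import *
import cv2
st=ctrl.sense();print(st['eef_pos'],st['time_s'])
c=ctrl.capture("wrist");pose=(st['eef_pos'],st['ee_rot'])
im=c['color'][:,:,::-1].copy()
cv2.imwrite("pics/w1raw.png",im)
p=[520.4,11.2,.13]
def W(l):
    a,s=np.cos(p[2]),np.sin(p[2]);return np.array([p[0]+a*l[0]-s*l[1],p[1]+s*l[0]+a*l[1],l[2]])
for q in ["bail_handle","cell_1"]:
    for r in ctrl.place_of("wrist",q): print(q,r)
k=1.5
im=cv2.resize(im,None,fx=k,fy=k)
for i in range(1,6):
    pp=[tuple(int(v) for v in (proj(c,W([a,66*(i-3)+b,90]),pose)+.5)*k) for a,b in((-29,-29),(29,-29),(29,29),(-29,29))]
    cv2.polylines(im,[np.array(pp)],True,(255,255,0),1)
pp=[tuple(int(v) for v in (proj(c,W([-20,b,223]),pose)+.5)*k) for b in(-54,54)]
cv2.polylines(im,[np.array(pp)],True,(0,0,255),1)
cv2.imwrite("pics/w1.png",im)
E
```

```text
[500.15272351  11.53505071 351.27095815] 4.475
bail_handle {'uv': [261.4, 187.3], 'score': 0.71}
cell_1 {'uv': [270.1, 199.7], 'score': 0.93}
cell_1 {'uv': [275.1, 239.5], 'score': 0.88}
cell_1 {'uv': [269.9, 162.3], 'score': 0.83}
cell_1 {'uv': [269.9, 117.3], 'score': 0.68}
cell_1 {'uv': [269.7, 68.2], 'score': 0.59}
```

View pics/w1.png

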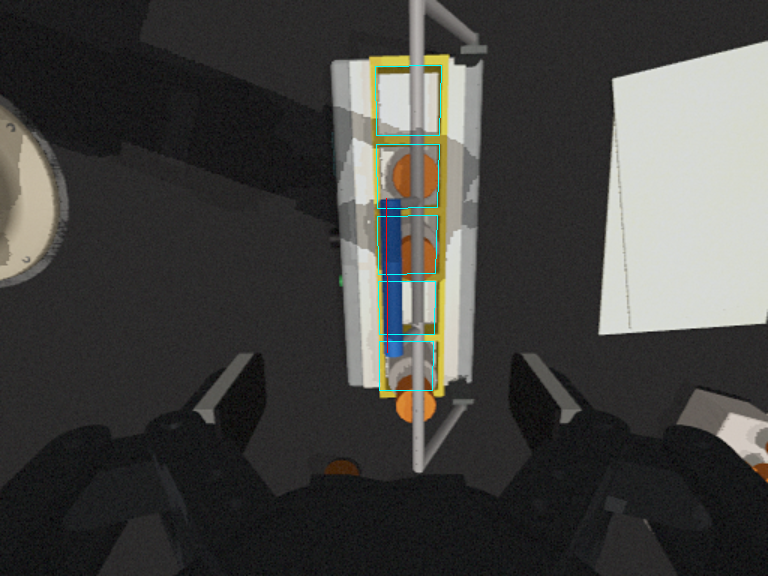

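The wrist view shows the row at columns 375–448, the blue grip at about (393,277) and the crossbar at column 418. The overlay is a few mm off in x, so I'll refine it from the yellow rim and the grip's mask.

```bash
python3 - <<'E'
from rig import ctrl
from h import *
import cv2
np.set_printoptions(precision=2,suppress=True)
st=ctrl.sense();c=ctrl.capture("wrist");pose=(st['eef_pos'],st['ee_rot'])
im=c['color'].copy()
hsv=cv2.cvtColor(im,cv2.COLOR_RGB2HSV)
y=cv2.inRange(hsv,(20,120,60),(32,255,255)); b=cv2.inRange(hsv,(105,150,40),(125,255,255))
print(y.sum()//255,b.sum()//255)
vs,us=np.nonzero(b); P=np.array([atz(c,(u,v),223,pose) for u,v in zip(us+0,vs+0)])
ctr=P.mean(0);print("handle mean",ctr); 
e=np.linalg.eigh(np.cov(P[:,:2].T))[1][:,1];print("yaw",np.arctan2(-e[0]*np.sign(e[1]),abs(e[1])), "len",np.ptp(P[:,:2]@e),"wid",np.ptp((P[:,:2]-ctr[:2])@[e[1],-e[0]]))
cr=cv2.resize(im[30:275,210:330,::-1],None,fx=2.4,fy=2.4,interpolation=cv2.INTER_CUBIC)
m=cv2.resize(cv2.merge([y,y,b])[30:275,210:330],None,fx=2.4,fy=2.4)
cv2.imwrite("pics/w2.png",np.hstack([cr,m]))
# top view rows: yellow outer extents per row
for v in range(45,265,12):
    u=np.nonzero(y[v,225:320])[0]+225
    if len(u): print(v,u.min(),u.max(),atz(c,(u.min()-.5,v),90,pose)[:2],atz(c,(u.max()+.5,v),90,pose)[:2])
u=262
print("col",[ (v) for v in range(30,275) if y[v,u] and not y[v-1,u] or (not y[v,u] and y[v-1,u])])
E
```

```text
2928 1293
handle mean [503.84  10.36 223.  ]
yaw 0.14771931585217993 len 110.18449976308334 wid 12.702190760498228
45 248 299 [466.32 164.54] [534.98 173.33]
57 248 298 [468.02 150.06] [536.1  158.78]
69 249 298 [471.11 135.44] [538.59 144.08]
81 249 298 [472.91 120.31] [541.14 129.05]
93 249 298 [474.75 104.84] [543.74 113.68]
105 250 298 [478.02  89.2 ] [546.4   97.97]
117 250 297 [479.96  73.02] [547.72  81.71]
129 250 297 [481.94  56.47] [550.49  65.26]
141 250 297 [483.97  39.52] [553.32  48.41]
153 251 297 [487.51  22.36] [556.23  31.17]
165 251 297 [489.66   4.59] [559.2   13.51]
177 252 296 [493.35 -13.42] [560.75  -4.77]
189 252 296 [495.62 -32.07] [563.85 -23.31]
201 252 296 [497.95 -51.18] [567.04 -42.31]
213 253 295 [501.89 -70.58] [568.74 -61.99]
225 253 295 [504.36 -90.68] [572.07 -81.98]
237 253 295 [ 506.89 -111.3 ] [ 575.48 -102.49]
249 254 295 [ 511.11 -132.26] [ 578.98 -123.53]
261 253 296 [ 512.16 -154.2 ] [ 584.22 -144.93]
col [37, 49, 91, 98, 262, 265]
```

View pics/w2.png

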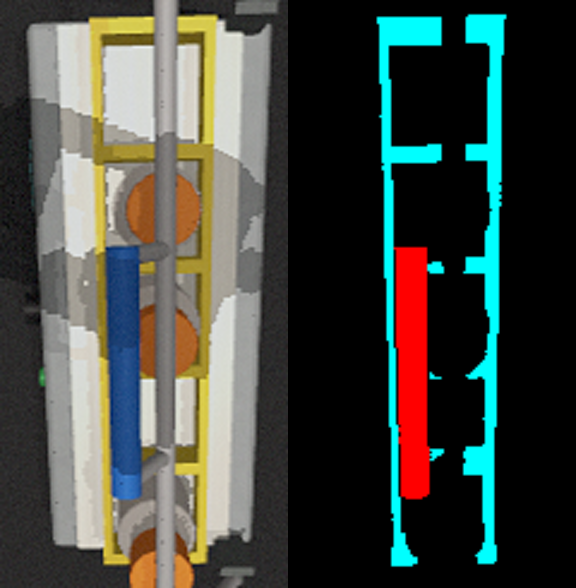

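Request:
arm_command:
  plan:
    - [0.04, 0.0035, 0.0015, -0.02, 0.5]
    - [0.04, 0, 0, 0, 0.5]
    - [0.04, 0, 0, 0, 0.5]
    - [0.02, 0, 0, 0, 0.5]
    - [0.007, 0, 0, 0, 0.5]
    - [0, 0, 0, 0, 0.5]
  squeeze: 25

```text
time_s: 5.42
eef_pos: [503.0, 8.1, 204.8]
ee_rot: [0.536, 0.462, 0.535, -0.462]
force: [0.5, -0.5, 0.5]
grip_width: 0.498
```

```bash
python3 - <<'E'
from rig import ctrl
from h import *
import cv2
st=ctrl.sense();print(st['eef_pos'],go(st,[503.8,10.4,204],.148),st['force'],st['time_s'])
c=ctrl.capture("wrist");cv2.imwrite("pics/w3.png",c['color'][:,:,::-1])
E
```

```text
[503.00508444   8.11061474 204.843362  ] (array([ 0.84333976,  1.1216572 , -2.14827798]), np.float64(-0.0008034811799371155)) [ 0.52107143 -0.4618379   0.49021013] 5.425
```

View pics/w3.png

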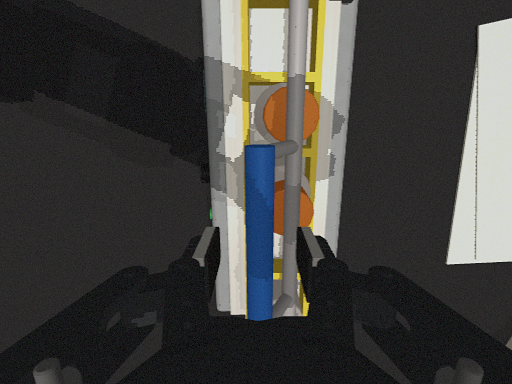

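The grip at column 260 lies midway between the fingers (218 and 302), so I'm closing on it.

Request:
arm_command:
  plan:
    - [0, 0, 0, 0, 0]
    - [0, 0, 0, 0, 0]
    - [0, 0, 0, 0, 0]
    - [0, 0, 0, 0, 0]
    - [0, 0, 0, 0, 0]
  squeeze: 25

```text
time_s: 6.1
eef_pos: [503.6, 8.7, 205.0]
ee_rot: [0.536, 0.462, 0.535, -0.461]
force: [2.7, 0.9, 4.8]
grip_width: 0.154
```

```bash
python3 - <<'E'
from rig import ctrl
from h import *
st=ctrl.sense();print(st['eef_pos'],st['force'],st['grip_width'])
r=152.7;a0=np.arctan2(-75,133)
prev=None
for k in range(0,14):
    a=a0+1.3*k/13
    p=np.array([r*np.sin(a),r*np.cos(a)])
    if k: d=p-prev; print(k,(-d[1]).round(1),d[0].round(1),(p-[-75,133]).round(1))
    prev=p
E
```

```text
[503.62376733   8.68910474 205.00801916] [2.74172329 0.87983691 4.78100264] 0.15384341651341182
1 -6.8 13.7 [13.6  6.8]
2 -5.4 14.3 [27.9 12.3]
3 -4.0 14.7 [42.7 16.2]
4 -2.5 15.1 [57.7 18.7]
5 -1.0 15.2 [72.9 19.7]
6 0.6 15.3 [88.2 19.1]
7 2.1 15.1 [103.3  17.1]
8 3.6 14.8 [118.2  13.5]
9 5.0 14.4 [132.6   8.4]
10 6.5 13.8 [146.4   2. ]
11 7.8 13.1 [159.5  -5.8]
12 9.1 12.3 [171.8 -14.9]
13 10.3 11.3 [183.1 -25.1]
```

Request:
arm_command:
  plan:
    - [-0.007, 0.0135, 0, 0, 0]
    - [-0.0055, 0.0145, 0, 0, 0]
    - [-0.004, 0.0145, 0, 0, 0]
    - [-0.0025, 0.015, 0, 0, 0]
    - [-0.001, 0.0155, 0, 0, 0]
    - [0.0005, 0.015, 0, 0, 0]

```text
time_s: 6.85
eef_pos: [589.7, 21.7, 223.4]
ee_rot: [0.535, 0.461, 0.536, -0.462]
force: [-1.3, -0.4, 7.3]
grip_width: 0.154
```

```bash
python3 - <<'E'
from rig import ctrl
st=ctrl.sense();print(st['eef_pos'],st['force'],st['grip_width'])
E
```

```text
[589.72179019  21.73692924 223.42796739] [-1.28261464 -0.44729714  7.31808133] 0.15418239769816428
```

Request:
arm_command:
  plan:
    - [0.002, 0.015, 0, 0, 0]
    - [0.0035, 0.015, 0, 0, 0]
    - [0.005, 0.0145, 0, 0, 0]
    - [0.0065, 0.014, 0, 0, 0]
    - [0.008, 0.013, 0, 0, 0]
    - [0.009, 0.0125, 0, 0, 0]
    - [0.009, 0.0105, 0, 0, 0]
    - [0, 0, 0, 0, 0]

```text
time_s: 7.85
eef_pos: [683.6, 35.9, 179.7]
ee_rot: [0.535, 0.461, 0.536, -0.462]
force: [-1.3, -1.4, -0.9]
grip_width: 0.153
```

```bash
python3 - <<'E'
from rig import ctrl
import cv2
st=ctrl.sense();print(st['eef_pos'],st['force'],st['grip_width'])
c=ctrl.capture("scene");cv2.imwrite("pics/s4.png",cv2.resize(c['color'][120:300,140:360,::-1],None,fx=3.5,fy=3.3))
E
```

```text
[683.59259653  35.86981599 179.66951065] [-1.28742273 -1.42831018 -0.90770533] 0.1527600923991885
```

View pics/s4.png

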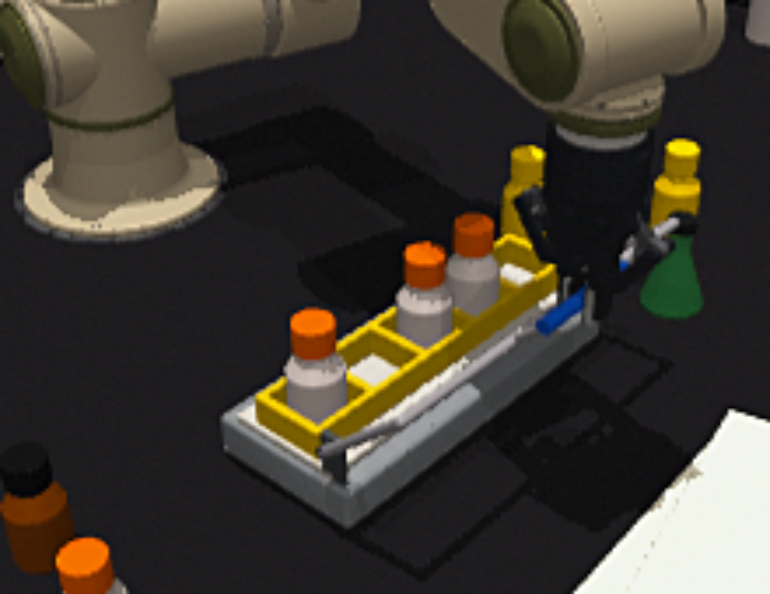

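Request:
arm_command:
  plan:
    - [0.002, 0.002, 0, 0, 0]
    - [0, 0, 0, 0, 0]
    - [0, 0, 0, 0, 0.45]
    - [0, 0, 0, 0, 0.45]
    - [0, 0, 0, 0, 0.45]

```text
time_s: 8.52
eef_pos: [685.6, 36.2, 179.0]
ee_rot: [0.536, 0.462, 0.536, -0.461]
force: [-0.3, -0.7, 0.6]
grip_width: 0.454
```

```bash
python3 - <<'E'
from rig import ctrl
st=ctrl.sense();print(st['eef_pos'],st['force'],st['grip_width'])
E
```

```text
[685.63121178  36.19674221 179.03424808] [-0.25293471 -0.68866018  0.5833169 ] 0.45390327810263303
```

Request:
arm_command:
  plan:
    - [-0.04, 0, 0, 0, 0.6]
    - [-0.04, 0, 0, 0, 0.6]
    - [-0.04, 0, 0, 0, 0.6]
    - [0, -0.02, -0.038, 0, 0.6]
    - [0, -0.02, -0.038, 0, 0.6]
    - [0, -0.02, -0.038, 0, 0.6]
    - [0, -0.02, -0.038, 0, 0.6]
    - [0, -0.02, -0.038, 0, 0.6]
    - [0, -0.02, -0.038, 0, 0.6]
    - [0, -0.02, -0.038, 0, 0.6]
    - [0, -0.02, -0.038, 0, 0.6]
    - [0, 0, 0, 0, 0.6]

```text
time_s: 10.02
eef_pos: [480.7, 315.0, 299.3]
ee_rot: [0.537, 0.461, 0.537, -0.46]
force: [0.4, -0.3, -0.9]
grip_width: 0.601
```

```bash
python3 - <<'E'
from rig import ctrl
from h import *
import cv2
np.set_printoptions(precision=1,suppress=True)
st=ctrl.sense();print(st['eef_pos'],st['time_s'])
pose=(st['eef_pos'],st['ee_rot'])
c=ctrl.capture("wrist");im=c['color'][:,:,::-1].copy()
for r in ctrl.place_of("wrist","spare_1"):
    print(r,atz(c,r['uv'],0,pose))
hsv=cv2.cvtColor(c['color'],cv2.COLOR_RGB2HSV)
o=cv2.inRange(hsv,(5,150,100),(16,255,255))
n,l,s,ce=cv2.connectedComponentsWithStats(o)
for i in range(1,n):
    if s[i,4]>60: print(s[i],ce[i],atz(c,ce[i],106,pose))
cv2.imwrite("pics/w5.png",im)
c=ctrl.capture("scene");cv2.imwrite("pics/s5.png",c['color'][:,:,::-1])
E
```

```text
[480.7 315.  299.3] 10.025
{'uv': [262.3, 91.8], 'score': 0.93} [472.7 415.5   0. ]
{'uv': [192.2, 169.5], 'score': 0.77} [377.7 279.4   0. ]
{'uv': [258.0, 148.3], 'score': 0.64} [479.2 329.9   0. ]
[243 148  28  30 668] [256.8 162.7] [478.4 324.7 106. ]
```

View pics/w5.png

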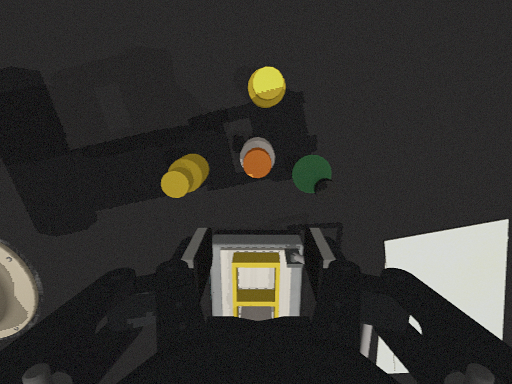

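View pics/s5.png

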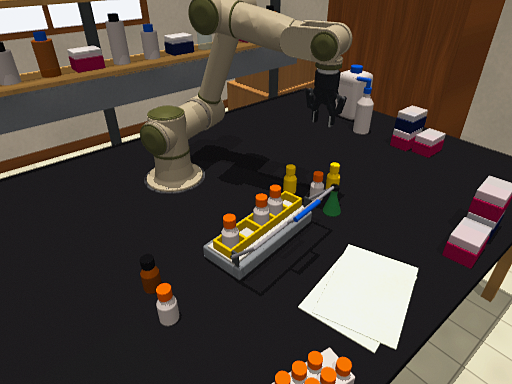

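The wrist view shows the spare's orange cap at (257,163), yellow look-alikes at (267,85) and (180,180), and the flask at (312,175). The scene view shows the bail open to the rear. I'll go lower and re-measure.

Request:
arm_command:
  plan:
    - [0.04, 0, -0.011, 0, 0.75]
    - [0.04, 0, 0, 0, 0.75]
    - [0.03, 0, 0, 0, 0.75]
    - [0, 0, 0, 0, 0.75]

```text
time_s: 10.68
eef_pos: [480.4, 322.7, 187.0]
ee_rot: [0.535, 0.46, 0.536, -0.463]
force: [-0.6, -0.8, 0.2]
grip_width: 0.753
```

```bash
cat > cap.py <<'E'
from rig import ctrl
from h import *
import cv2,sys
np.set_printoptions(precision=1,suppress=True)
st=ctrl.sense();print(st['eef_pos'],st['time_s'],st['force'],st['grip_width'])
pose=(st['eef_pos'],st['ee_rot'])
c=ctrl.capture("wrist")
hsv=cv2.cvtColor(c['color'],cv2.COLOR_RGB2HSV)
o=cv2.inRange(hsv,(5,150,60),(16,255,255))
n,l,s,ce=cv2.connectedComponentsWithStats(o)
for i in range(1,n):
    if s[i,4]>60: print(s[i],ce[i],atz(c,ce[i],float(sys.argv[2]),pose))
cv2.imwrite(f"pics/{sys.argv[1]}.png",c['color'][:,:,::-1])
E
python3 cap.py w6 104
```

```text
[480.4 322.7 187. ] 10.675 [-0.6 -0.8  0.2] 0.7527487712246096
[ 235  170   43   46 1382] [255.5 192.4] [477.9 325.3 104. ]
```

View pics/w6.png

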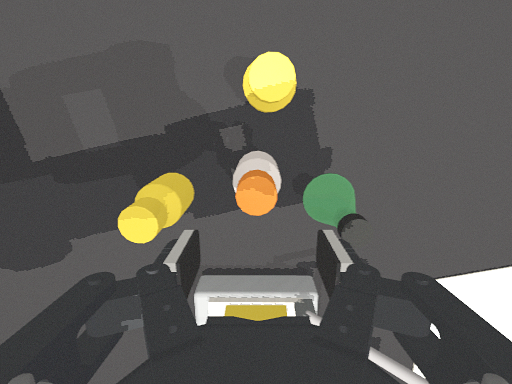

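Request:
arm_command:
  plan:
    - [0.035, -0.002, -0.003, 0, 0.75]
    - [0.035, 0, 0, 0, 0.75]
    - [0.03, 0, 0, 0, 0.75]
    - [0.013, 0, 0, 0, 0.75]
    - [0, 0, 0, 0, 0.75]

```text
time_s: 11.35
eef_pos: [478.7, 326.6, 76.6]
ee_rot: [0.536, 0.462, 0.536, -0.461]
force: [0.2, 0.6, 0.8]
grip_width: 0.752
```

```bash
python3 cap.py w7 104
```

```text
[478.7 326.6  76.6] 11.35 [0.2 0.6 0.8] 0.7521134968182089
[ 218  217   76   89 5292] [256.1 262.5] [478.1 326.6 104. ]
```

View pics/w7.png

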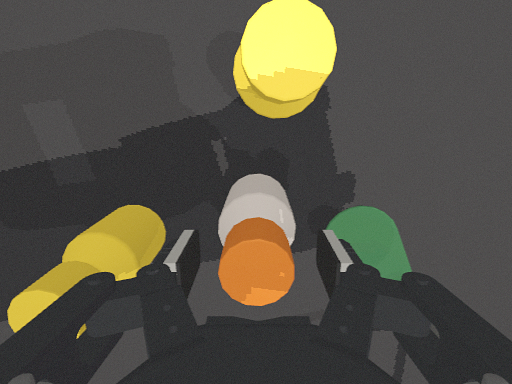

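The cap at (256,262) is centred between the pads (about 190 and 325). I'm lowering a little and gripping.

Request:
arm_command:
  plan:
    - [0.005, 0, 0, 0, 0.75]
    - [0, 0, 0, 0, 0.2]
    - [0, 0, 0, 0, 0.2]
    - [0, 0, 0, 0, 0.2]
    - [0, 0, 0, 0, 0.2]
    - [0, 0, 0, 0, 0.2]
  squeeze: 45

```text
time_s: 12.15
eef_pos: [478.2, 326.7, 71.3]
ee_rot: [0.536, 0.462, 0.536, -0.461]
force: [-1.7, -0.9, 6.1]
grip_width: 0.408
```

```bash
python3 cap.py w8 104
```

```text
[478.2 326.7  71.3] 12.15 [-1.7 -0.9  6.1] 0.4077729363462741
[ 218  221   80   93 5815] [257.9 268.5] [478.4 326.9 104. ]
```

View pics/w8.png

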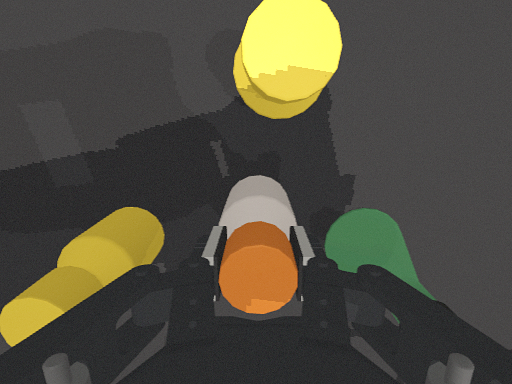

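Request:
arm_command:
  plan:
    - [-0.02, 0, 0, 0, 0.2]
    - [-0.035, 0, 0, 0, 0.2]
    - [-0.05, 0, 0, 0, 0.2]
    - [-0.05, 0, 0, 0, 0.2]
    - [-0.05, 0, 0, 0, 0.2]
    - [0, 0, 0.03, 0, 0.2]
    - [0, 0, 0.04, 0, 0.2]
    - [0, 0, 0.045, 0, 0.2]
    - [0, 0, 0.04, 0, 0.2]
    - [0, -0.001, 0.03, 0, 0.2]
    - [0, 0, 0, 0, 0.2]
    - [0, 0, 0, 0, 0.2]

```text
time_s: 13.7
eef_pos: [504.4, 143.9, 275.5]
ee_rot: [0.536, 0.461, 0.536, -0.461]
force: [0.1, 0.2, -1.9]
grip_width: 0.41
```

```bash
python3 cap.py w9 304; python3 - <<'E'
from rig import ctrl
from h import *
import cv2
p=[523.9,13,.148]
def W(l):
    a,s=np.cos(p[2]),np.sin(p[2]);return np.array([p[0]+a*l[0]-s*l[1],p[1]+s*l[0]+a*l[1],l[2]])
out=[]
for n,(x0,y0,x1,y1) in dict(top=(150,130,330,240),scene=(190,130,340,290)).items():
    c=ctrl.capture(n);k=4 if n=="top" else 3.5
    im=cv2.resize(c['color'][y0:y1,x0:x1,::-1],None,fx=k,fy=k,interpolation=cv2.INTER_CUBIC)
    for i in (1,2,5):
        pp=[tuple(int(v) for v in (proj(c,W([a,66*(i-3)+b,90]))-[x0,y0]+.5)*k) for a,b in((-29,-29),(29,-29),(29,29),(-29,29))]
        cv2.polylines(im,[np.array(pp)],True,(255,255,0),1)
    cv2.imwrite(f"pics/v9{n}.png",im)
c=ctrl.capture("wrist");st=ctrl.sense();pose=(st['eef_pos'],st['ee_rot']);k=1.5
im=cv2.resize(c['color'][:,:,::-1],None,fx=k,fy=k)
for i in (1,2,3,4,5):
        pp=[tuple(int(v) for v in (proj(c,W([a,66*(i-3)+b,90]),pose)+.5)*k) for a,b in((-29,-29),(29,-29),(29,29),(-29,29))]
        cv2.polylines(im,[np.array(pp)],True,(255,255,0),1)
cv2.imwrite("pics/w9.png",im)
E
```

```text
[504.4 143.9 275.5] 13.7 [ 0.1  0.2 -1.9] 0.4102662454286799
[ 218  221   80  100 5943] [258.  269.6] [505.1 141.  304. ]
```

View pics/w9.png

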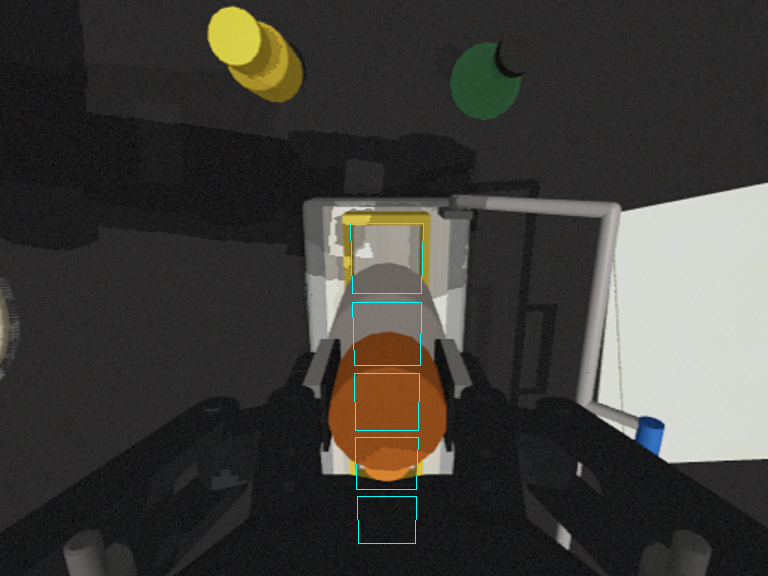

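View pics/v9scene.png

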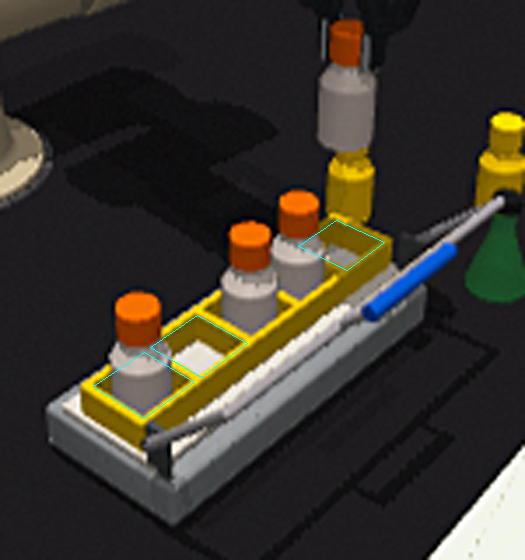

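View pics/v9top.png

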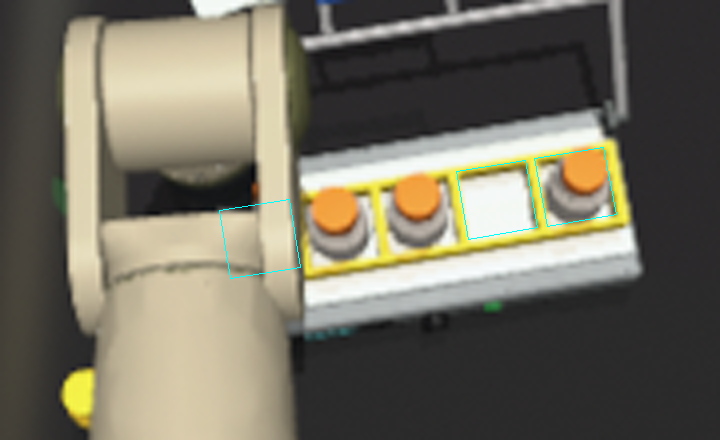

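```bash
python3 - <<'E'
from rig import ctrl
from h import *
import cv2
np.set_printoptions(precision=1,suppress=True)
p=[523.9,13,.148]
def W(l):
    a,s=np.cos(p[2]),np.sin(p[2]);return np.array([p[0]+a*l[0]-s*l[1],p[1]+s*l[0]+a*l[1],l[2]])
def L(P):
    d=P[:2]-p[:2];a,s=np.cos(p[2]),np.sin(p[2]);return np.array([a*d[0]+s*d[1],-s*d[0]+a*d[1]])
st=ctrl.sense();pose=(st['eef_pos'],st['ee_rot']);c=ctrl.capture("wrist");k=6
im=cv2.resize(c['color'][130:210,215:300,::-1],None,fx=k,fy=k,interpolation=cv2.INTER_CUBIC)
pp=[tuple(int(v) for v in (proj(c,W([a,132+b,90]),pose)-[215,130]+.5)*k) for a,b in((-29,-29),(29,-29),(29,29),(-29,29))]
cv2.polylines(im,[np.array(pp)],True,(255,255,0),1)
cv2.imwrite("pics/z9.png",im)
c=ctrl.capture("top")
x0,y0=240,150;im=cv2.resize(c['color'][y0:y0+60,x0:x0+75,::-1],None,fx=8,fy=8,interpolation=cv2.INTER_CUBIC)
for i in (1,2):
  pp=[tuple(int(v) for v in (proj(c,W([a,66*(i-3)+b,90]))-[x0,y0]+.5)*8) for a,b in((-29,-29),(29,-29),(29,29),(-29,29))]
  cv2.polylines(im,[np.array(pp)],True,(255,255,0),1)
cv2.imwrite("pics/z9t.png",im)
E
```

```text
(no output)
```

View pics/z9.png

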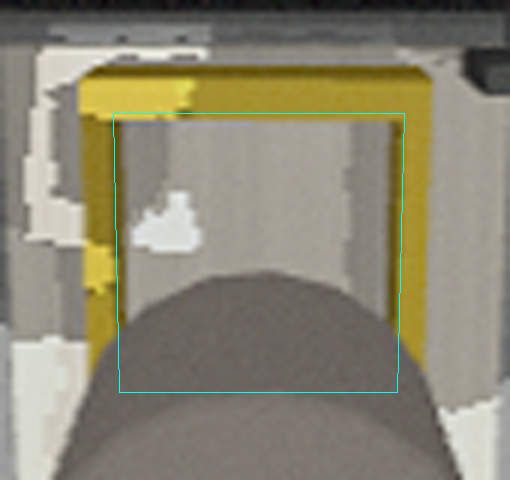

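View pics/z9t.png

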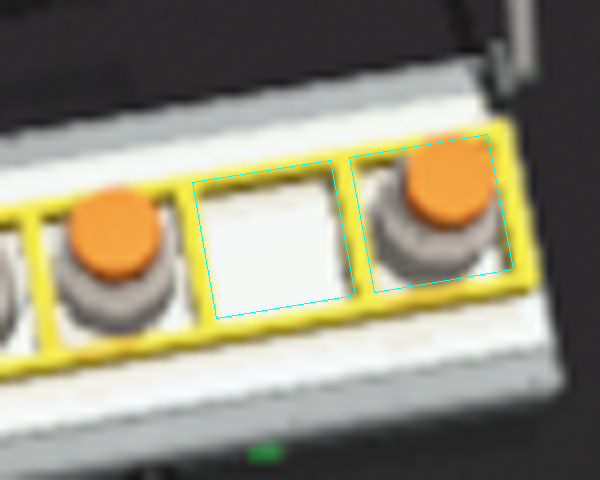

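The cell overlay agrees to about 1 mm, with the outline roughly 1.3 mm too far in +y, so I shift by that much and descend.

Request:
arm_command:
  plan:
    - [0.03, 0, 0.0015, 0, 0.2]
    - [0.035, 0, 0, 0, 0.2]
    - [0.03, 0, 0, 0, 0.2]
    - [0.012, 0, 0, 0, 0.2]
    - [0.008, 0, 0, 0, 0.2]
    - [0.008, 0, 0, 0, 0.2]
    - [0.004, 0, 0, 0, 0.2]
    - [0, 0, 0, 0, 0.2]

```text
time_s: 15.0
eef_pos: [504.8, 142.0, 148.9]
ee_rot: [0.536, 0.461, 0.536, -0.461]
force: [-0.1, 0.2, -2.3]
grip_width: 0.41
```

```bash
python3 cap.py w10 170; python3 - <<'E'
from rig import ctrl
import cv2
c=ctrl.capture("scene");cv2.imwrite("pics/s10.png",cv2.resize(c['color'][140:290,190:340,::-1],None,fx=4,fy=4,interpolation=cv2.INTER_CUBIC))
E
```

```text
[504.8 142.  148.9] 15.0 [-0.1  0.2 -2.3] 0.40995036437889876
[ 218  221   80  100 6108] [257.9 270.9] [506.3 133.9 170. ]
```

View pics/w10.png

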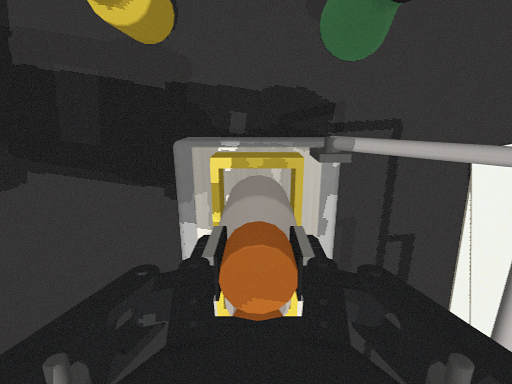

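View pics/s10.png

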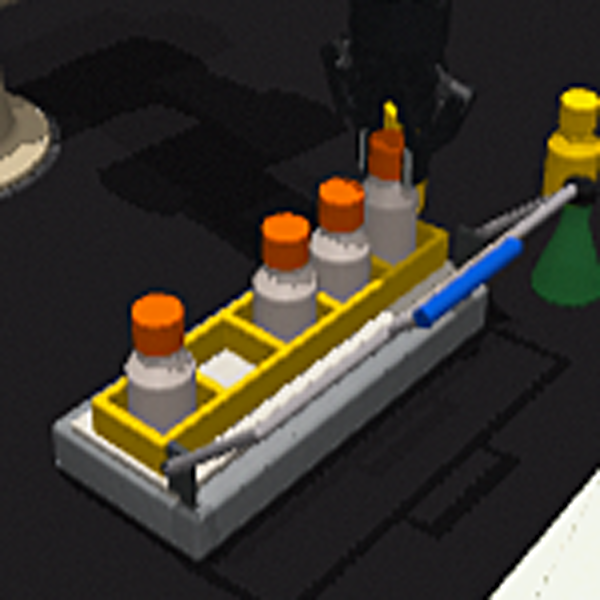

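Request:
arm_command:
  plan:
    - [0.006, 0, 0, 0, 0.2]
    - [0.005, 0, 0, 0, 0.2]
    - [0.003, 0, 0, 0, 0.2]
    - [0.002, 0, 0, 0, 0.2]
    - [0, 0, 0, 0, 0.2]

```text
time_s: 15.72
eef_pos: [504.7, 142.0, 132.7]
ee_rot: [0.536, 0.461, 0.536, -0.461]
force: [0.1, -0.8, -2.2]
grip_width: 0.41
```

```bash
python3 -c "
from rig import ctrl
s=ctrl.sense();print(s['eef_pos'],s['force'])"
```

```text
[504.73728128 141.96254741 132.6957459 ] [ 0.07471842 -0.83293479 -2.23928131]
```

Request:
arm_command:
  plan:
    - [0.001, 0, 0, 0, 0.2]
    - [0.001, 0, 0, 0, 0.2]
    - [0, 0, 0, 0, 0.2]

```text
time_s: 16.1
eef_pos: [504.9, 142.0, 131.3]
ee_rot: [0.536, 0.462, 0.536, -0.461]
force: [-1.7, -0.3, 4.5]
grip_width: 0.407
```

Request:
arm_command:
  plan:
    - [0, 0, 0, 0, 0.45]
    - [0, 0, 0, 0, 0.7]
    - [0, 0, 0, 0, 0.7]
    - [0, 0, 0, 0, 0.7]
    - [-0.03, 0, 0, 0, 0.7]
    - [-0.04, 0, 0, 0, 0.7]
    - [-0.045, 0, 0, 0, 0.7]
    - [-0.045, 0, 0, 0, 0.7]

```text
time_s: 17.1
eef_pos: [504.5, 142.0, 292.3]
ee_rot: [0.536, 0.461, 0.536, -0.461]
force: [1.0, 0.3, 0.5]
grip_width: 0.703
```

Request:
arm_command:
  plan:
    - [0, 0, 0.04, 0, 0.7]
    - [0, 0, 0.055, 0, 0.7]
    - [0, 0, 0.055, 0, 0.7]
    - [0, 0, 0.055, 0, 0.7]
    - [0, 0, 0.055, 0, 0.7]
    - [0, 0, 0.055, 0, 0.7]
    - [0, 0, 0.055, 0, 0.7]
    - [0, 0, 0.055, 0, 0.7]
    - [0, 0.006, 0.055, 0, 0.7]
    - [0, 0, 0.01, 0, 0.7]
    - [0, 0, 0, 0, 0.7]

```text
time_s: 18.48
eef_pos: [583.4, -341.7, 290.3]
ee_rot: [0.535, 0.462, 0.536, -0.461]
force: [0.8, 0.3, 0.2]
grip_width: 0.699
```

```bash
python3 cap.py w11 104;  python3 - <<'E'
from rig import ctrl
import cv2
c=ctrl.capture("scene");cv2.imwrite("pics/s11.png",cv2.resize(c['color'][140:290,190:340,::-1],None,fx=4,fy=4,interpolation=cv2.INTER_CUBIC))
E
```

```text
[ 583.4 -341.7  290.3] 18.475 [0.8 0.3 0.2] 0.699115387601632
[167 134  41  39 667] [192.4 149. ] [ 501.9 -325.8  104. ]
[255 170  25  12  86] [266.3 173.2] [ 594.1 -342.   104. ]
```

View pics/w11.png

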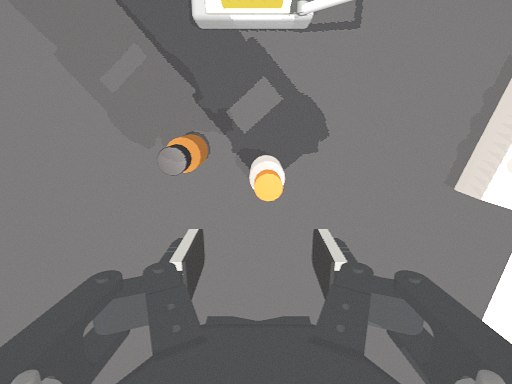

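View pics/s11.png

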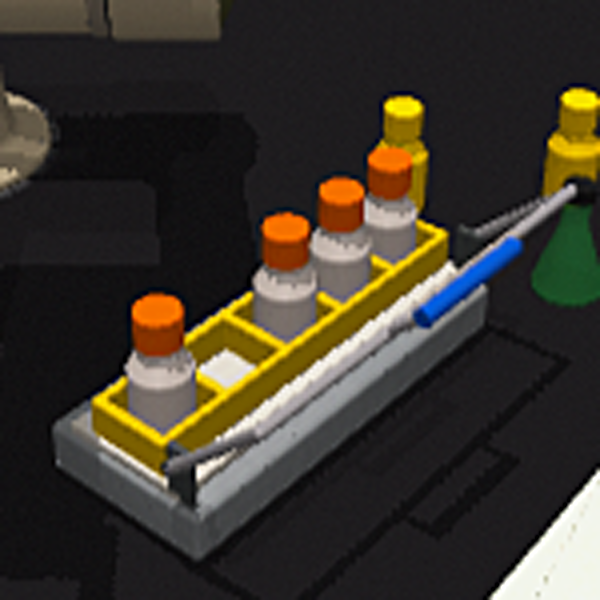

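The scene view shows the first bottle down in cell 5. The wrist view shows the second spare's cap at (268,186) and the brown bottle at (183,155).

```bash
sed -i 's/(16,255,255)/(20,255,255)/' cap.py; python3 - <<'E'
from rig import ctrl
from h import *
st=ctrl.sense();c=ctrl.capture("wrist");print(go(st,[*atz(c,(268,186),107,(st['eef_pos'],st['ee_rot']))[:2],187],.148),atz(c,(268,186),107,(st['eef_pos'],st['ee_rot'])))
E
```

```text
(array([104.33765014,  12.82381824,  17.77580166]), np.float64(0.0022699245188171346)) [ 599.00547804 -356.01703725  107.        ]
```

Request:
arm_command:
  plan:
    - [0.035, 0.012, 0.01, 0, 0.75]
    - [0.035, 0, 0, 0, 0.75]
    - [0.035, 0, 0, 0, 0.75]
    - [0, 0, 0, 0, 0.75]

```text
time_s: 19.12
eef_pos: [596.2, -348.1, 184.0]
ee_rot: [0.534, 0.461, 0.538, -0.461]
force: [0.4, -0.5, -0.1]
grip_width: 0.751
```

```bash
python3 cap.py w12 104; python3 - <<'E'
from rig import ctrl
from h import *
np.set_printoptions(precision=1,suppress=True)
for q in("spare_1","amber_bottle"):
  st=ctrl.sense();c=ctrl.capture("wrist")
  for r in ctrl.place_of("wrist",q): print(q,r,atz(c,r['uv'],0,(st['eef_pos'],st['ee_rot'])))
for cam in("top","scene"):
  c=ctrl.capture(cam)
  for r in ctrl.place_of(cam,"spare_1"): print(cam,r,atz(c,r['uv'],0))
E
```

```text
[ 596.2 -348.1  184. ] 19.125 [ 0.4 -0.5 -0.1] 0.7513905512749972
[ 121  134   61   52 1616] [157.8 154.8] [ 509.9 -324.6  104. ]
[240 183  38  21 284] [259.4 190.5] [ 596.7 -342.1  104. ]
spare_1 {'uv': [258.8, 179.4], 'score': 0.72} [ 599.7 -358.4    0. ]
amber_bottle {'uv': [160.9, 149.3], 'score': 0.94} [ 478.8 -340.7    0. ]
top {'uv': [216.7, 189.8], 'score': 0.7} [519.7 144.4   0. ]
top {'uv': [176.6, 234.7], 'score': 0.66} [365.2 282.7   0. ]
top {'uv': [139.4, 202.4], 'score': 0.52} [480.2 414.4   0. ]
scene {'uv': [169.3, 318.5], 'score': 0.77} [ 599.4 -358.1   -0. ]
scene {'uv': [331.9, 187.7], 'score': 0.68} [470.3 425.8   0. ]
scene {'uv': [287.7, 191.8], 'score': 0.44} [379.1 273.9   0. ]
```

View pics/w12.png

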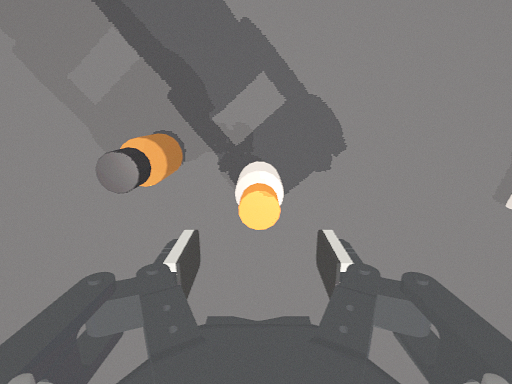

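```bash
python3 - <<'E'
from rig import ctrl
from h import *
st=ctrl.sense();c=ctrl.capture("wrist");P=atz(c,(259.5,209),108,(st['eef_pos'],st['ee_rot']));print(P,go(st,[P[0],P[1],77],.148))
E
```

```text
[ 600.11872744 -359.93611336  108.        ] (array([109.43133805,   1.64205378,  10.37261333]), np.float64(0.0010392970184271988))
```

Request:
arm_command:
  plan:
    - [0.035, 0.001, 0.01, 0, 0.75]
    - [0.035, 0, 0, 0, 0.75]
    - [0.03, 0, 0, 0, 0.75]
    - [0.01, 0, 0, 0, 0.75]
    - [0, 0, 0, 0, 0.75]

```text
time_s: 20.25
eef_pos: [599.4, -359.6, 76.1]
ee_rot: [0.536, 0.461, 0.536, -0.461]
force: [-0.7, -0.9, 0.3]
grip_width: 0.749
```

```bash
python3 cap.py w13 104
```

```text
[ 599.4 -359.6   76.1] 20.25 [-0.7 -0.9  0.3] 0.749095046574783
[  26  127  117   85 5993] [ 91.1 162.3] [ 522.4 -322.3  104. ]
[ 218  210   78   86 4942] [255.8 252.8] [ 597.8 -354.3  104. ]
```

View pics/w13.png

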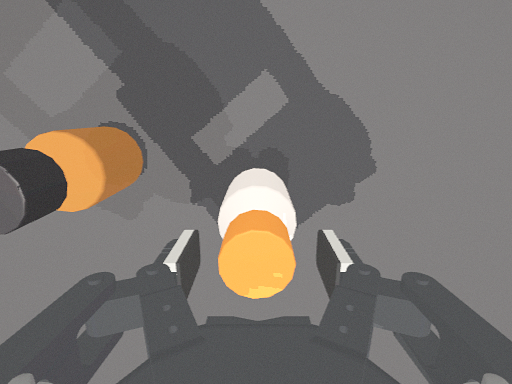

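The cap's mean is at row 253, against 262 in the good first grasp. I'm shifting about 4.5 mm towards +y, lowering and gripping.

Request:
arm_command:
  plan:
    - [0, 0, -0.0045, 0, 0.75]
    - [0.005, 0, 0, 0, 0.75]
    - [0, 0, 0, 0, 0.2]
    - [0, 0, 0, 0, 0.2]
    - [0, 0, 0, 0, 0.2]
    - [0, 0, 0, 0, 0.2]
    - [0, 0, 0, 0, 0.2]
  squeeze: 45

```text
time_s: 21.18
eef_pos: [598.6, -355.2, 71.0]
ee_rot: [0.536, 0.461, 0.536, -0.461]
force: [-0.9, -0.4, 1.6]
grip_width: 0.406
```

```bash
python3 cap.py w14 104
```

```text
[ 598.6 -355.2   71. ] 21.175 [-0.9 -0.4  1.6] 0.40593042636585397
[  19  133  122   89 6442] [ 86.9 170.3] [ 522.9 -320.2  104. ]
[ 218  222   80   88 5225] [257.3 265.3] [ 598.3 -353.2  104. ]
```

View pics/w14.png

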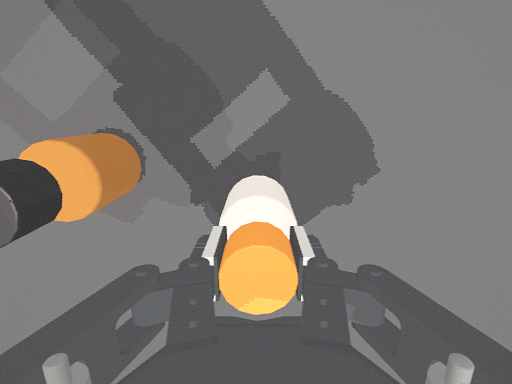

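Request:
arm_command:
  plan:
    - [-0.02, 0, 0, 0, 0.2]
    - [-0.035, 0, 0, 0, 0.2]
    - [-0.05, 0, 0, 0, 0.2]
    - [-0.055, 0, 0, 0, 0.2]
    - [-0.055, 0, 0, 0, 0.2]
    - [0, -0.003, -0.038, 0, 0.2]
    - [0, -0.003, -0.055, 0, 0.2]
    - [0, -0.003, -0.06, 0, 0.2]
    - [0, -0.003, -0.06, 0, 0.2]
    - [0, -0.003, -0.055, 0, 0.2]
    - [0, -0.005, -0.04, 0, 0.2]
    - [0, 0, 0, 0, 0.2]

```text
time_s: 22.72
eef_pos: [532.6, -51.2, 287.6]
ee_rot: [0.537, 0.461, 0.536, -0.46]
force: [-0.7, -0.3, -0.7]
grip_width: 0.411
```

```bash
python3 - <<'E'
from rig import ctrl
from h import *
import cv2
st=ctrl.sense();print(st['eef_pos'],st['force'],go(st,[533.8,-53.5,284],.148))
p=[524.1,11.8,.148]
def W(l):
    a,s=np.cos(p[2]),np.sin(p[2]);return np.array([p[0]+a*l[0]-s*l[1],p[1]+s*l[0]+a*l[1],l[2]])
c=ctrl.capture("wrist");pose=(st['eef_pos'],st['ee_rot']);k=1.5
im=cv2.resize(c['color'][:,:,::-1],None,fx=k,fy=k)
for i in (2,3,4,5):
        pp=[tuple(int(v) for v in (proj(c,W([a,66*(i-3)+b,90]),pose)+.5)*k) for a,b in((-29,-29),(29,-29),(29,29),(-29,29))]
        cv2.polylines(im,[np.array(pp)],True,(255,255,0),1)
cv2.imwrite("pics/w15.png",im)
E
```

```text
[532.56596008 -51.18211163 287.55472754] [-0.65540729 -0.29591056 -0.7269908 ] (array([3.55770482, 0.86124794, 2.47639603]), np.float64(0.004339175332712664))
```

View pics/w15.png

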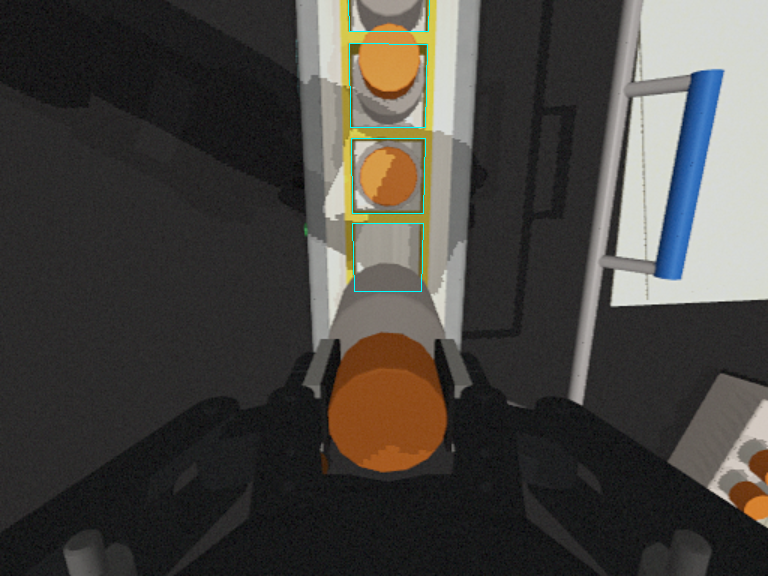

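The overlay matches the row well; cell 2 is at about (387,257). The bottle is centred over the column, so I'm descending.

Request:
arm_command:
  plan:
    - [0.03, 0.001, 0.0025, 0, 0.2]
    - [0.035, 0, 0, 0, 0.2]
    - [0.035, 0, 0, 0, 0.2]
    - [0.012, 0, 0, 0, 0.2]
    - [0.008, 0, 0, 0, 0.2]
    - [0.006, 0, 0, 0, 0.2]
    - [0.006, 0, 0, 0, 0.2]
    - [0, 0, 0, 0, 0.2]

```text
time_s: 23.78
eef_pos: [536.5, -55.6, 158.7]
ee_rot: [0.538, 0.463, 0.533, -0.46]
force: [-5.6, 6.2, 28.6]
grip_width: 0.412
```

```bash
python3 cap.py w16 170; python3 - <<'E'
from rig import ctrl
import cv2
c=ctrl.capture("scene");cv2.imwrite("pics/s16.png",cv2.resize(c['color'][140:290,190:340,::-1],None,fx=4,fy=4,interpolation=cv2.INTER_CUBIC))
E
```

```text
[536.5 -55.6 158.7] 23.775 [-5.6  6.2 28.6] 0.4124270737601205
[228   0  51  13 468] [253.    4.8] [518.1  54.8 170. ]
[ 215   70   76   79 4599] [252.5 108.9] [523.8  13.5 170. ]
[ 219  222   80   99 6228] [257.4 271.7] [538.6 -70.4 170. ]
```

View pics/s16.png

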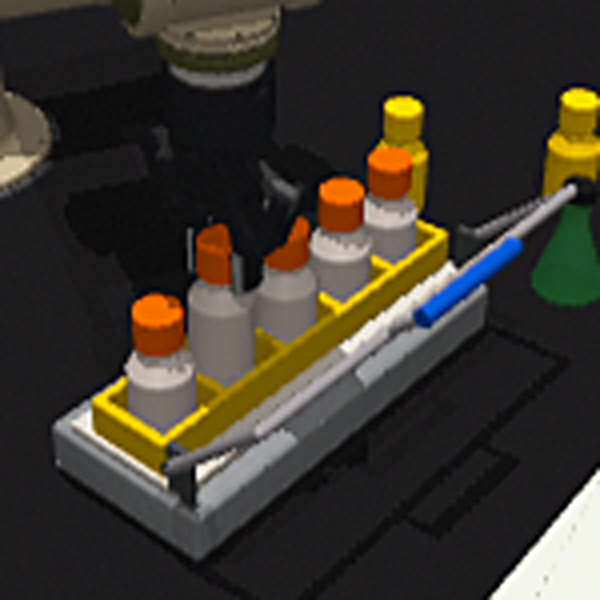

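The bottle is resting on the rim: 28 N, TCP about 2.5 mm off towards +x/-y. I'm backing up and re-measuring.

Request:
arm_command:
  plan:
    - [-0.012, 0, 0, 0, 0.2]
    - [0, 0, 0, 0, 0.2]
    - [0, 0, 0, 0, 0.2]

```text
time_s: 24.25
eef_pos: [534.3, -55.8, 165.4]
ee_rot: [0.536, 0.461, 0.536, -0.462]
force: [-0.3, -1.1, -1.8]
grip_width: 0.413
```

```bash
python3 - <<'E'
from rig import ctrl
from h import *
import cv2
np.set_printoptions(precision=2,suppress=True)
p=[524.1,11.8,.148]
def W(l):
    a,s=np.cos(p[2]),np.sin(p[2]);return np.array([p[0]+a*l[0]-s*l[1],p[1]+s*l[0]+a*l[1],l[2]])
st=ctrl.sense();print(st['eef_pos'],st['force'],go(st,[533.8,-53.5,150],.148))
c=ctrl.capture("wrist");pose=(st['eef_pos'],st['ee_rot']);k=1.5
im=cv2.resize(c['color'][:,:,::-1],None,fx=k,fy=k)
for i in (2,3,4):
        pp=[tuple(int(v) for v in (proj(c,W([a,66*(i-3)+b,90]),pose)+.5)*k) for a,b in((-29,-29),(29,-29),(29,29),(-29,29))]
        cv2.polylines(im,[np.array(pp)],True,(255,255,0),1)
cv2.imwrite("pics/w17.png",im)
E
```

```text
[534.29 -55.83 165.4 ] [-0.28 -1.14 -1.78] (array([15.4 , -0.13, -2.38]), np.float64(0.0009164559316414689))
```

View pics/w17.png

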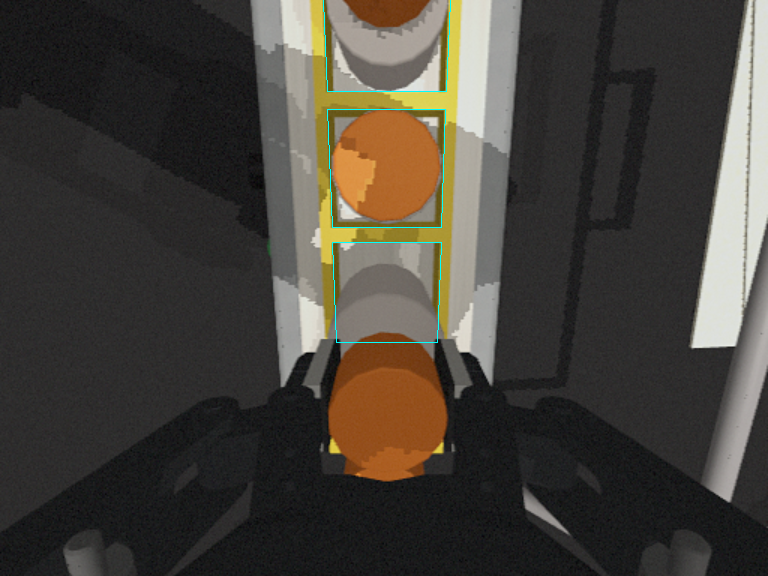

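Request:
arm_command:
  plan:
    - [0, 0, -0.0025, 0, 0.2]
    - [0.004, 0, 0, 0, 0.2]
    - [0.004, 0, 0, 0, 0.2]
    - [0.004, 0, 0, 0, 0.2]
    - [0, 0, 0, 0, 0.2]

```text
time_s: 24.92
eef_pos: [533.9, -53.3, 153.4]
ee_rot: [0.536, 0.461, 0.536, -0.462]
force: [0.5, -0.5, -0.9]
grip_width: 0.412
```

Past the rim with no contact.

Request:
arm_command:
  plan:
    - [0.006, 0, 0, 0, 0.2]
    - [0.006, 0, 0, 0, 0.2]
    - [0.004, 0, 0, 0, 0.2]
    - [0.002, 0, 0, 0, 0.2]
    - [0, 0, 0, 0, 0.2]

```text
time_s: 25.55
eef_pos: [534.1, -53.3, 135.7]
ee_rot: [0.536, 0.461, 0.536, -0.461]
force: [0.2, 0.1, -1.2]
grip_width: 0.407
```

Request:
arm_command:
  plan:
    - [0.002, 0, 0, 0, 0.2]
    - [0.001, 0, 0, 0, 0.2]
    - [0, 0, 0, 0, 0.2]

```text
time_s: 25.92
eef_pos: [534.0, -53.3, 132.8]
ee_rot: [0.536, 0.461, 0.536, -0.461]
force: [-0.6, -0.1, -1.1]
grip_width: 0.409
```

Request:
arm_command:
  plan:
    - [0.001, 0, 0, 0, 0.2]
    - [0.001, 0, 0, 0, 0.2]
    - [0, 0, 0, 0, 0.2]

```text
time_s: 26.3
eef_pos: [534.1, -53.3, 130.9]
ee_rot: [0.536, 0.461, 0.536, -0.461]
force: [-1.0, 0.0, -1.0]
grip_width: 0.411
```

Request:
arm_command:
  plan:
    - [0.001, 0, 0, 0, 0.2]
    - [0, 0, 0, 0, 0.2]
    - [0, 0, 0, 0, 0.2]

```text
time_s: 26.68
eef_pos: [534.2, -53.5, 130.8]
ee_rot: [0.536, 0.461, 0.536, -0.461]
force: [-2.9, -0.5, 7.7]
grip_width: 0.408
```

Request:
arm_command:
  plan:
    - [0, 0, 0, 0, 0.45]
    - [0, 0, 0, 0, 0.65]
    - [0, 0, 0, 0, 0.65]
    - [0, 0, 0, 0, 0.65]
    - [-0.03, 0, 0, 0, 0.65]
    - [-0.045, 0, 0, 0, 0.65]
    - [-0.045, 0, 0, 0, 0.65]
    - [-0.045, 0, 0, 0, 0.65]
    - [0, 0, 0, 0, 0.5]

```text
time_s: 27.8
eef_pos: [535.0, -53.6, 298.0]
ee_rot: [0.538, 0.462, 0.534, -0.461]
force: [0.4, 0.1, -0.9]
grip_width: 0.502
```

```bash
python3 cap.py w18 167; python3 - <<'E'
from rig import ctrl
import cv2
c=ctrl.capture("scene");cv2.imwrite("pics/s18.png",cv2.resize(c['color'][140:290,190:340,::-1],None,fx=4,fy=4,interpolation=cv2.INTER_CUBIC))
E
```

```text
[535.  -53.6 298. ] 27.8 [ 0.4  0.1 -0.9] 0.5017409721072054
[ 236   16   40   49 1495] [255.7  39.2] [514.6  77.  167. ]
[ 238   95   36   38 1083] [255.6 113.8] [523.9  13.2 167. ]
[ 238  164   35   38 1001] [254.7 182.9] [532.9 -54.7 167. ]
[239 218  33  38 995] [254.9 236.9] [ 541.9 -114.9  167. ]
[492 292  20  25 364] [503.1 303.2] [ 845.4 -157.2  167. ]
[208 296  10  20 125] [212.7 306.5] [ 505.6 -211.   167. ]
[479 313  33  27 574] [495.9 325.4] [ 849.2 -188.8  167. ]
```

View pics/s18.png

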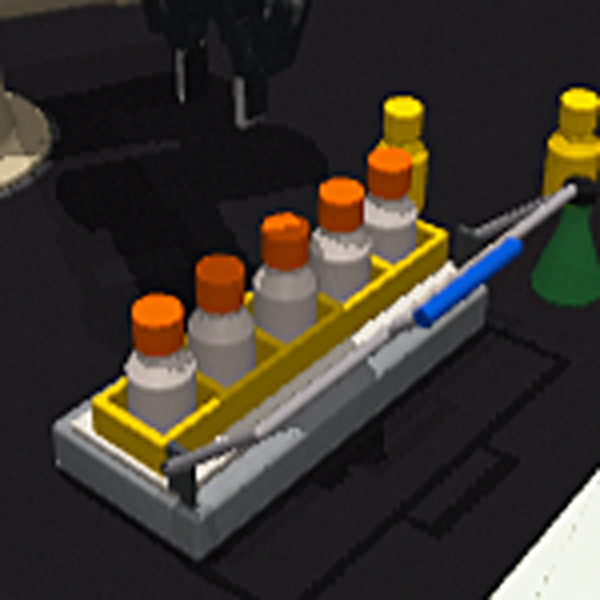

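View pics/w18.png

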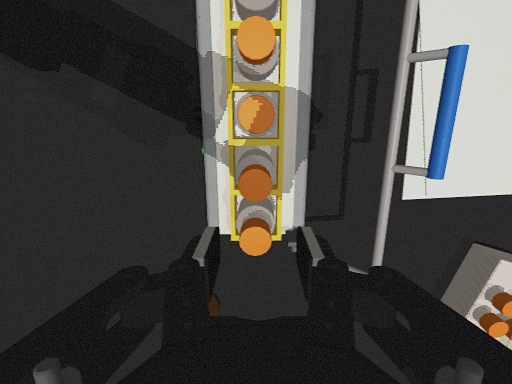

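All five cells hold a bottle at the same height. Now the arm returns above the blue grip, where it was released at (685.6, 36.2, 179).

Request:
arm_command:
  plan:
    - [0, 0.03, -0.012, 0, 0.5]
    - [0, 0.045, -0.018, 0, 0.5]
    - [0, 0.045, -0.018, 0, 0.5]
    - [0, 0.042, -0.0185, 0, 0.5]
    - [0.03, 0, 0, 0, 0.5]
    - [0.03, 0, 0, 0, 0.5]
    - [0, 0, 0, 0, 0.5]

```text
time_s: 28.78
eef_pos: [683.3, 36.6, 230.8]
ee_rot: [0.534, 0.46, 0.538, -0.463]
force: [-0.4, 0.3, -0.5]
grip_width: 0.498
```

```bash
python3 cap.py w19 167; python3 - <<'E'
from rig import ctrl
from h import *
import cv2
np.set_printoptions(precision=2,suppress=True)
st=ctrl.sense();print(go(st,[685.6,36.2,179],.148))
c=ctrl.capture("wrist");hsv=cv2.cvtColor(c['color'],cv2.COLOR_RGB2HSV)
b=cv2.inRange(hsv,(105,150,40),(125,255,255));vs,us=np.nonzero(b)
P=np.array([atz(c,(u,v),198,(st['eef_pos'],st['ee_rot'])) for u,v in zip(us,vs)]);print(P.mean(0))
E
```

```text
[683.3  36.6 230.8] 28.775 [-0.4  0.3 -0.5] 0.4981397522121403
[   0    0   71   59 3338] [33.4 28.2] [514.6 136.8 167. ]
[  13   92   72   50 2888] [ 47.9 116.3] [521.   79.6 167. ]
[  33  175   64   49 2328] [ 64.4 198.3] [530.3  17.4 167. ]
[  50  248   58   50 2033] [ 78.5 272.7] [539.6 -49.  167. ]
[106 315  11  16  89] [111.3 322.4] [567.8 -96.7 167. ]
[106 364  17  20 100] [114.4 376.4] [ 571.1 -160.   167. ]
(array([54.52,  1.73,  0.58]), np.float64(0.0009717169290164307))
[684.58  38.12 198.  ]
```

View pics/w19.png

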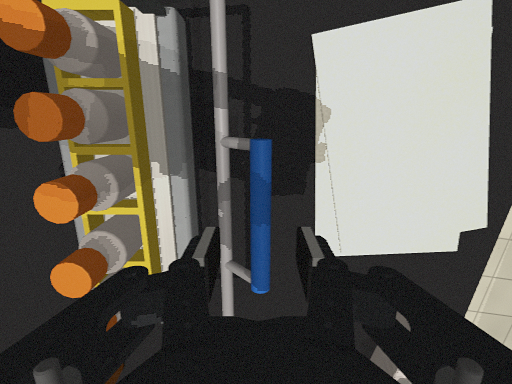

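Request:
arm_command:
  plan:
    - [0.02, 0.0015, 0, 0, 0.45]
    - [0.02, 0, 0, 0, 0.45]
    - [0.011, 0, 0, 0, 0.45]
    - [0, 0, 0, 0, 0.45]
    - [0, 0, 0, 0, 0]
    - [0, 0, 0, 0, 0]
    - [0, 0, 0, 0, 0]
    - [0, 0, 0, 0, 0]
    - [0, 0, 0, 0, 0]
  squeeze: 25

```text
time_s: 30.0
eef_pos: [684.8, 36.4, 185.1]
ee_rot: [0.535, 0.461, 0.536, -0.462]
force: [-11.1, -1.5, 6.0]
grip_width: 0.152
```

```bash
python3 -c "
from rig import ctrl
s=ctrl.sense();print(s['eef_pos'],s['force'],s['grip_width'])"
```

```text
[684.76024014  36.43861265 185.1192771 ] [-11.11098057  -1.50940016   6.03809791] 0.15156977597578422
```

Gripped at width 0.152. Now the reverse arc.

Request:
arm_command:
  plan:
    - [-0.01, -0.011, 0, 0, 0]
    - [-0.009, -0.0125, 0, 0, 0]
    - [-0.008, -0.013, 0, 0, 0]
    - [-0.0065, -0.014, 0, 0, 0]
    - [-0.005, -0.0145, 0, 0, 0]
    - [-0.0035, -0.015, 0, 0, 0]
    - [-0.002, -0.015, 0, 0, 0]

```text
time_s: 30.88
eef_pos: [592.0, 22.5, 229.8]
ee_rot: [0.537, 0.462, 0.535, -0.46]
force: [2.4, -0.4, 3.1]
grip_width: 0.149
```

Request:
arm_command:
  plan:
    - [-0.0005, -0.015, 0, 0, 0]
    - [0.001, -0.0155, 0, 0, 0]
    - [0.0025, -0.015, 0, 0, 0]
    - [0.004, -0.0145, 0, 0, 0]
    - [0.0055, -0.0145, 0, 0, 0]
    - [0.006, -0.012, 0, 0, 0]
    - [0, 0, 0, 0, 0]

```text
time_s: 31.75
eef_pos: [505.8, 9.7, 210.3]
ee_rot: [0.536, 0.462, 0.535, -0.461]
force: [-2.1, -0.8, 4.7]
grip_width: 0.149
```

```bash
python3 - <<'E'
from rig import ctrl
import cv2
s=ctrl.sense();print(s['eef_pos'],s['force'],s['grip_width'])
c=ctrl.capture("scene");cv2.imwrite("pics/s20.png",cv2.resize(c['color'][140:290,190:340,::-1],None,fx=4,fy=4,interpolation=cv2.INTER_CUBIC))
E
```

```text
[505.81824535   9.68032188 210.33187997] [-2.10621929 -0.82263928  4.74459555] 0.14940475530345765
```

View pics/s20.png

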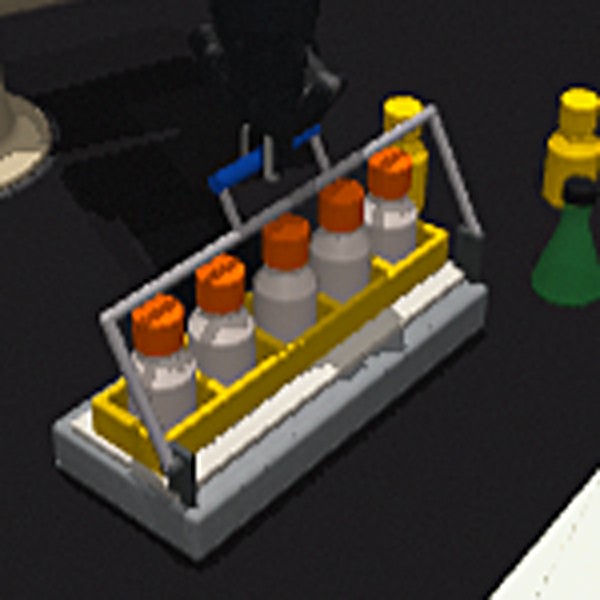

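Request:
arm_command:
  plan:
    - [0.001, -0.002, 0, 0, 0]
    - [0.001, -0.001, 0, 0, 0]
    - [0, 0, 0, 0, 0]

```text
time_s: 32.17
eef_pos: [503.8, 9.4, 209.1]
ee_rot: [0.536, 0.462, 0.535, -0.461]
force: [-6.1, -0.3, 11.3]
grip_width: 0.153
```

Request:
arm_command:
  plan:
    - [0, 0, 0, 0, 0.3]
    - [0, 0, 0, 0, 0.5]
    - [0, 0, 0, 0, 0.5]
    - [0, 0, 0, 0, 0.5]
    - [-0.02, 0, 0, 0, 0.5]
    - [-0.04, 0, 0, 0, 0.5]
    - [-0.045, 0, 0, 0, 0.5]
    - [-0.045, 0, 0, 0, 0.5]
    - [0, 0, 0, 0, 0.5]
    - [0, 0, 0, 0, 0.5]

```text
time_s: 33.42
eef_pos: [503.2, 9.4, 356.3]
ee_rot: [0.535, 0.461, 0.536, -0.462]
force: [-0.6, 0.2, -0.2]
grip_width: 0.498
```

```bash
python3 - <<'E'
from rig import ctrl
from h import *
import cv2
np.set_printoptions(precision=2,suppress=True)
st=ctrl.sense();print(st['eef_pos'],st['force'],st['time_s'])
c=ctrl.capture("wrist");hsv=cv2.cvtColor(c['color'],cv2.COLOR_RGB2HSV)
b=cv2.inRange(hsv,(105,150,40),(125,255,255));vs,us=np.nonzero(b)
P=np.array([atz(c,(u,v),223,(st['eef_pos'],st['ee_rot'])) for u,v in zip(us,vs)]);print("handle",P.mean(0))
cv2.imwrite("pics/w21.png",c['color'][:,:,::-1])
c=ctrl.capture("scene");cv2.imwrite("pics/s21.png",cv2.resize(c['color'][140:340,130:380,::-1],None,fx=3,fy=3,interpolation=cv2.INTER_CUBIC))
for q in("amber_bottle","flask"):
  for r in ctrl.place_of("scene",q)[:1]: print(q,r,atz(c,r['uv'],0))
E
```

```text
[503.23   9.37 356.31] [-0.64  0.19 -0.24] 33.425
handle [503.94   9.53 223.  ]
amber_bottle {'uv': [152.8, 286.4], 'score': 0.68} [ 475.91 -340.88    0.  ]
flask {'uv': [333.2, 210.2], 'score': 0.87} [569.43 314.9    0.  ]
```

View pics/s21.png

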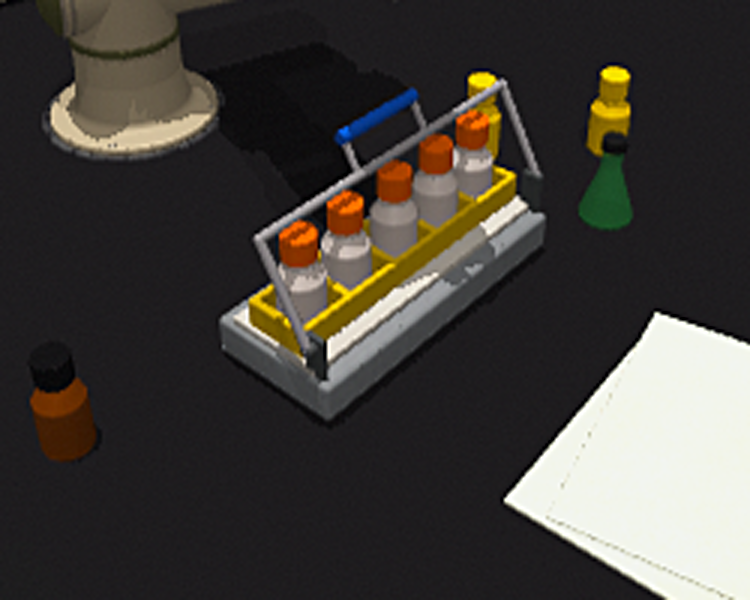

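View pics/w21.png

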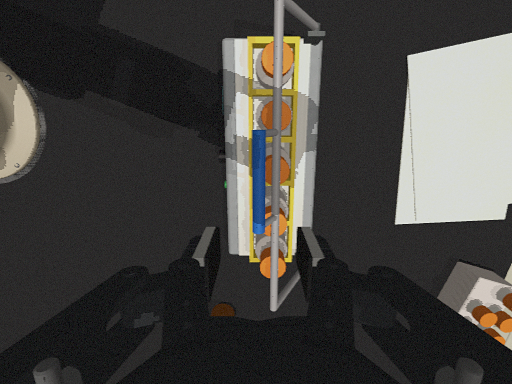

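The bail is shut over five upright bottles. The grip is back at (503.9, 9.5), where it started, and the bystanders haven't moved.

```bash
python3 -c "
from rig import ctrl
print(ctrl.finish_job())"
```

```text
the job is handed in; nothing more can be done
None
```

The job is done and handed in at about 33.5 s of the 72 s allowed. I swung the bail fully open to the rear, set the two white orange-capped spares into the empty cells (5, then 2), and swung the bail shut over the full row.

**Last checks**
- **Bottles:** all five stand upright in their cells with their caps at the same height. Each spare touched the cell floor under light contact force (4.5 N and 7.7 N) before I released it.
- **Bail:** the grip is back where it started, at (503.9, 9.5) against (503.8, 10.4) mm. It reached its closed stop before I let go.
- **Bystanders:** the brown bottle and flask are where they were, within the few mm the cameras can tell. I did not touch the yellow look-alikes.
- **Gripper:** it is clear of everything, about 130 mm above the grip.

**What went wrong or disagreed**
- **Rim contact:** on the first try at cell 2 the bottle came down on the cell rim with 28.6 N. I backed off, moved it 2.5 mm and lowered it again without contact.
- **Position estimates:** my first position for the right-hand spare was about 14 mm off. I corrected it from the wrist camera before gripping.

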